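# Centre a flange on the setting plate, sleeve it and line up the V-blocks

## Task

Set out the shaft job: bring the loose flange onto the cross of the round setting plate by tapping its rim from both sides: first across to about 10 mm beyond the cross towards the plate's white dot, then back from the dot's side until it sits centred on the cross. Then push the sleeve fully home over its spigot, the flange staying centred, and line up every V-block that is there in a straight row against the upright face of the fence, each squarely against it, its V along the row, and centred on a mark of its own. Never lift or tip the flange and keep the fingers off its spigot; leave the other things on the bench where they are.

Things in the scene. Friction and masses are not known exactly. Their poses are not given: they have to be found in the camera images.
- plate: Round dark steel setting plate, 170 mm diameter, 10 mm thick, fixed to the bench, with a thin white cross and a white ring of 118 mm diameter scribed on its top. Origin: centre of its underside, z up; it lies at any yaw. A white dot of 11 mm is painted on the arm of the cross that runs along the plate's -x, 73 mm from the centre.
- plate_mark (a point): Centre of the cross and ring, on the top face of the setting plate (10 mm above the bench).
- plate_dot (a point): Centre of the white dot on the plate's top, 73 mm from plate_mark; the flange starts on the other side of the cross.
- flange: Loose steel flange, a disc of 96 mm diameter and 14 mm thick with six bolt holes, lying flat on the setting plate (about 0.5 kg), carrying the upright spigot at its centre. Origin: centre of its underside; z up. When it is centred, 11 mm of plate shows evenly between its rim and the white ring.
- spigot: Upright round pin at the centre of the flange, one piece with it: 30 mm diameter, 40 mm high above the flange's top face (its tip is 54 mm above the flange's underside), with a chamfered tip. Origin: centre of its foot. Fingers must not touch it.
- sleeve: Loose brass sleeve standing on end on the bench: a tube 70 mm long, 44 mm outside and 35 mm inside diameter, open at both ends (about 0.12 kg). Origin: centre of its lower end; z along the tube. Fully home, its lower end rests on the flange's top face, 14 mm above the flange's origin; it then hides the spigot.
- fence: Angle-iron fence, 300 mm long, fixed on the bench along the wall side. Its upright leg is 20 mm high (half the height of the V-blocks) and 8 mm thick; its flat leg (5 mm thick) runs 50 mm back from the face. Origin: at bench height on the middle of the upright front face; x along the fence, y out of the face towards the open bench (where the blocks go), z up. Four black mark lines cross it, 75 mm apart, at x = -112.5, -37.5, +37.5 and +112.5 mm.
- mark_0 (a point): Foot of the mark line at x = -112.5 mm on the fence's front face, at bench height; axes as the fence's.
- mark_1 (a point): Foot of the mark line at x = -37.5 mm on the fence's front face, at bench height; axes as the fence's.
- mark_2 (a point): Foot of the mark line at x = +37.5 mm on the fence's front face, at bench height; axes as the fence's.
- mark_3 (a point): Foot of the mark line at x = +112.5 mm on the fence's front face, at bench height; axes as the fence's.
- pliers: Long pliers with blue grips, lying flat, 169 mm long; leave them alone. Origin: centre of the underside.
- tape: Blue roll of tape, 76 mm across, 24 mm high; leave it alone. Origin: centre of its underside.
- vblock_a: Dark steel V-block, 40 mm (x) by 56 mm (y) by 40 mm high, loose, upright, about 0.35 kg; may be absent. An open V groove runs through its top along its own x axis. Origin: centre of its underside; z up. It looks the same turned by half a turn. In the row its x lies along the fence's x (either way round) and its origin is 28 mm out from the fence's face.
- vblock_b: Dark steel V-block, 40 mm (x) by 56 mm (y) by 40 mm high, loose, upright, about 0.35 kg; may be absent. An open V groove runs through its top along its own x axis. Origin: centre of its underside; z up. It looks the same turned by half a turn. In the row its x lies along the fence's x (either way round) and its origin is 28 mm out from the fence's face.
- vblock_c: Dark steel V-block, 40 mm (x) by 56 mm (y) by 40 mm high, loose, upright, about 0.35 kg; may be absent. An open V groove runs through its top along its own x axis. Origin: centre of its underside; z up. It looks the same turned by half a turn. In the row its x lies along the fence's x (either way round) and its origin is 28 mm out from the fence's face.
- vblock_d: Dark steel V-block, 40 mm (x) by 56 mm (y) by 40 mm high, loose, upright, about 0.35 kg; may be absent. An open V groove runs through its top along its own x axis. Origin: centre of its underside; z up. It looks the same turned by half a turn. In the row its x lies along the fence's x (either way round) and its origin is 28 mm out from the fence's face.
There are look-alikes about, which are no part of the job. What is shaped like the vblock_c but green is not meant.

How it is judged (in metres and radians):
On the way, in this order (a step that is already met when the one before it is completed fails the run):
1. the flange has been tapped across to about 10 mm beyond the cross, towards the dot (x of flange in the frame of plate between -0.018 and -0.005 m and y of flange in the frame of plate between -0.015 and 0.015 m), for 0.2 s.
2. the flange lies centred on the plate's cross (horizontal distance between flange and plate_mark below 0.004 m and height (world z) of flange between 0.006 and 0.014 m and angle between flange's own z axis and vertical below 0.06 rad), for 0.3 s.
3. the sleeve is fully home over the spigot (z of sleeve in the frame of flange between 0.01 and 0.018 m and horizontal distance between sleeve and flange below 0.006 m and angle between sleeve's own z axis and vertical below 0.1 rad), for 0.2 s.
At the end, for the whole second after the job is handed in: The flange lies flat on the plate, centred on the cross within 4 mm, with the sleeve fully home on its spigot (within 4 mm); every V-block present stands flat with its side face against the fence (gap under 5 mm), square within 0.12 rad, centred within 7 mm on a mark; everything at rest (all of step 2 and all of step 3 and linear speed of each of flange, sleeve, vblock_a, vblock_b, vblock_c, vblock_d below 0.02 m/s and y of vblock_a in the frame of fence between 0.023 and 0.033 m and angle between the x axis of each of vblock_a, vblock_b, vblock_c, vblock_d and the x axis of fence, either way round below 0.12 rad and angle between each of vblock_a, vblock_b, vblock_c, vblock_d's own z axis and vertical below 0.1 rad and height (world z) of each of vblock_a, vblock_b, vblock_c, vblock_d below 0.006 m and (x of vblock_a in the frame of mark_0 between -0.007 and 0.007 m or x of vblock_a in the frame of mark_1 between -0.007 and 0.007 m or x of vblock_a in the frame of mark_2 between -0.007 and 0.007 m or x of vblock_a in the frame of mark_3 between -0.007 and 0.007 m) and y of vblock_b in the frame of fence between 0.023 and 0.033 m and (x of vblock_b in the frame of mark_0 between -0.007 and 0.007 m or x of vblock_b in the frame of mark_1 between -0.007 and 0.007 m or x of vblock_b in the frame of mark_2 between -0.007 and 0.007 m or x of vblock_b in the frame of mark_3 between -0.007 and 0.007 m) and y of vblock_c in the frame of fence between 0.023 and 0.033 m and (x of vblock_c in the frame of mark_0 between -0.007 and 0.007 m or x of vblock_c in the frame of mark_1 between -0.007 and 0.007 m or x of vblock_c in the frame of mark_2 between -0.007 and 0.007 m or x of vblock_c in the frame of mark_3 between -0.007 and 0.007 m) and y of vblock_d in the frame of fence between 0.023 and 0.033 m and (x of vblock_d in the frame of mark_0 between -0.007 and 0.007 m or x of vblock_d in the frame of mark_1 between -0.007 and 0.007 m or x of vblock_d in the frame of mark_2 between -0.007 and 0.007 m or x of vblock_d in the frame of mark_3 between -0.007 and 0.007 m)); the robot touches nothing.
It fails at once if the flange is lifted or tipped (height (world z) of flange above 0.024 m or angle between flange's own z axis and vertical above 0.2 rad).
It fails at once if the fingers touch the spigot (contact force between the fingers and spigot above 2 N).
It fails at once if another thing on the bench is pushed away (distance of any of pliers, tape from where it was at the start of the episode above 0.03 m).
Of vblock_a, vblock_b, vblock_c, vblock_d only 3 to 4 are there at a start; the rules pass over those that are not, and their reading is None.
At some moment in a run one of flange, vblock_a, vblock_b, vblock_c, vblock_d may be knocked a few centimetres aside while the robot is not near it.
It also fails if it takes over 210 s, if anything falls off the work surface, if the arm or the gripper's body presses on something with over 40 N, if the wrist force passes 120 N, or if a joint passes its speed limit or range.

## Robot

A 6-joint arm with a two-finger parallel gripper is mounted at the origin on the work surface; the furniture and walls round the work are solid. World frame = base frame: x ahead of the robot, y to its left, z up, the work surface at z = 0. Lengths are in m, angles in degrees, forces in N, time in s.
With the tool pointing down it reaches from about 0.4 to 0.825 m from the base axis. Payload 7 kg.
Tool frame: the origin (TCP) lies between the finger pads; the fingertips stand 22 mm ahead of it and the grasp point (between the pads) lies 3 mm ahead of it; z points along the fingers, y is the line along which they close (so a half turn about z gives the same grasp; the last joint's range is limited). The gripper opens to 88 mm and grips with 3 to 60 N. Pads are 19 mm wide; open, the fingers measure 130 mm over their backs; the gripper's body (78 mm by 193 mm) begins 47 mm behind the grasp point.
Start: joints at [81.881, 20.546, 0.682, 0, -70.136, -16.507], TCP at [0.281, 0.614, 0.249] pointing down, gripper open.
Joint ranges: [-176.03, 176.03], [-82.01, 121.73], [-58.28, 71.71], [-173.87, 95.51], [-174.79, -0.11], [-173.66, 173.66]. Speed limits (degrees/s): [136.94, 136.94, 172.46, 180, 180, 180].

## Interface

Orientations are given as [roll, pitch, yaw] about the fixed x, y, z axes, in that order (R = Rz(yaw) Ry(pitch) Rx(roll)).
In Python, from plant import ctrl gives the robot as it stands.
- The arm moves only by the tool apply_moves, never from a script. Its argument "targets" is a list of rows, each an object with "travel": the shift along the tool's x, y, z in mm, a list of three; "roll": the turn about the tool's z in degrees; "jaw": the finger opening in mm, from 0 to 87.6. In form: [{"travel": [tx, ty, tz], "roll": roll, "jaw": jaw}, ...]. A call has 1 to 10 rows; each row shifts and turns the commanded pose from where the row before left it, along the tool's axes as they then stand; what a row does not reach is not made up. A row lasts 1/10 s, in which the tool goes at most 50 mm and 8.59 degrees, less where a joint would pass 70% of its speed; a pose out of reach is approached as far as the arm can. A call with a gripper value outside its range is refused whole. The fingers move at their own pace and stop on an object; the grip force is fixed at half the most. Time passes only in rows, so rows that do not move let the fingers close. It gives the time, the measured TCP pose, the force, the opening and the grip force at its end, in the units of the state.
- ctrl.get_obs(): the state, without advancing time (a new reading comes with each control period).
- ctrl.snapshot(name): name is "scene" or "top" or "wrist"; returns the picture (400x640x3 uint8, red, green, blue); there is no depth.
- ctrl.calibration(name): a dict with "K" (3x3 intrinsics, pixels), "extrinsics" (4x4, takes a point from camera to world coordinates); the wrist camera has in their place "hand_eye" (4x4, takes a point from camera to tool coordinates, whose origin is the TCP and whose axes are the flange's). Camera axes: x right, y down, z forward; pixel columns grow to the right and rows downward; lengths in m; the calibration is good to about 2 mm. The wrist camera is an equidistant fisheye: a pixel r from the principal point sees the ray r / f radians off the axis. A picture is of the moment at which its call begins: read the wrist's pose just before it. calibration takes no time and is no camera call.
- ctrl.close_job(): hands the job in; it is judged then, once.
The state is a dict: "clock": time; "joint_pos": joint angles; "qvel": joint speeds; "tau": joint torques, N m; "tool_pos": TCP position; "orientation": TCP orientation; "force": force on the tool from outside, world axes, zero at the start; "moment": the same for the moment, N m; "opening": finger opening in m; "gripper_force": force on a finger pad.
Only numpy, scipy, OpenCV 4.12 (cv2) and the standard library are available. Lean on these libraries where they do the work, as an engineer would, in place of code of your own. Each camera call takes 0.05 s, during which the arm holds its last target. There are 200 camera calls.

## Working session

There is one attempt and no reset: what is moved stays moved. The work goes in short steps, Python scripts to look and compute and a tool call to move; the robot and the scene stay as the last step left them, time stands still between calls to the robot, and variables do not carry over. Pictures are saved under pics/ and viewed, at most 14 in all, crops included, and the job is handed in when it is done.

Besides the shell and the picture viewer there is one more tool, called after "Call:" as name([rows], argument=value, ...), one row to a line, values as JSON. apply_moves: Moves the arm, as the interface text tells. Its arguments: {"type":"object","properties":{"targets":{"type":"array","items":{"type":"object","properties":{"travel":{"type":"array","items":{"type":"number"}},"roll":{"type":"number"},"jaw":{"type":"number"}}}}},"required":["targets"]}

```bash
ls; mkdir -p pics
python3 - <<'E'
from plant import ctrl
import cv2,numpy as np
np.set_printoptions(precision=4,suppress=True)
o=ctrl.get_obs();print(o)
for n in("scene","top"):
    im=ctrl.snapshot(n);cv2.imwrite(f"pics/{n}0.png",im[:,:,::-1]);c=ctrl.calibration(n);print(n,c)
print(ctrl.calibration("wrist"))
E
```

```text
pics
{'clock': 0.0, 'joint_pos': array([ 81.8792,  20.5902,   0.6319,  -0.0194, -70.1364, -16.5063]), 'qvel': array([ 0.103 ,  0.0656,  0.015 , -0.0525,  0.0081,  0.0077]), 'tau': array([  0.003 , -58.272 ,  29.3054,   6.9972,   0.007 ,  -0.0001]), 'tool_pos': array([0.2811, 0.6132, 0.2476]), 'orientation': array([179.904 ,  -0.0094, -24.6337]), 'force': array([-0.5717,  0.743 ,  1.5193]), 'moment': array([ 0.055 , -0.0294,  0.0212]), 'gripper_force': 0.0, 'opening': 0.08749528231327482}
scene {'K': array([[414.4145,   0.    , 315.0863],
       [  0.    , 414.4145, 204.7816],
       [  0.    ,   0.    ,   1.    ]]), 'extrinsics': array([[-0.4544, -0.6376,  0.6221, -0.0875],
       [-0.8907,  0.3152, -0.3275,  0.136 ],
       [ 0.0127, -0.7029, -0.7112,  0.7951],
       [ 0.    ,  0.    ,  0.    ,  1.    ]])}
top {'K': array([[402.2013,   0.    , 318.8951],
       [  0.    , 402.2013, 204.4898],
       [  0.    ,   0.    ,   1.    ]]), 'extrinsics': array([[-0.011 , -0.9968,  0.079 ,  0.4955],
       [-0.9999,  0.0102, -0.0105, -0.1773],
       [ 0.0096, -0.0791, -0.9968,  0.906 ],
       [ 0.    ,  0.    ,  0.    ,  1.    ]])}
{'K': array([[309.7069,   0.    , 315.3685],
       [  0.    , 309.7069, 197.3478],
       [  0.    ,   0.    ,   1.    ]]), 'hand_eye': array([[-0.0004, -0.9649, -0.2626,  0.0712],
       [ 1.    , -0.0002, -0.0008, -0.0002],
       [ 0.0007, -0.2626,  0.9649, -0.1367],
       [ 0.    ,  0.    ,  0.    ,  1.    ]])}
```

View pics/top0.png

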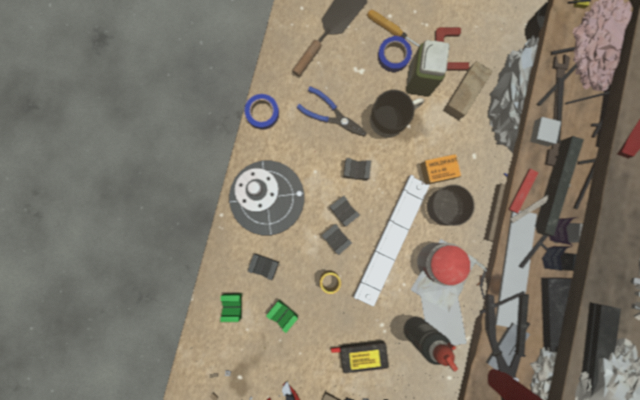

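View pics/scene0.png

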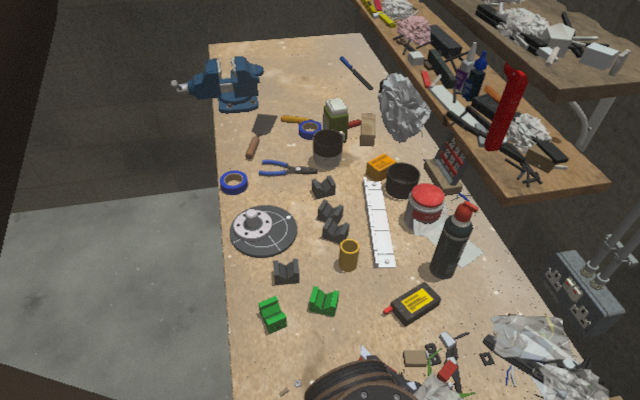

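The top view shows four dark V-blocks at about (356,169), (344,210), (335,238) and (263,266). The green ones at (231,307) and (282,316) are the look-alikes. The plate is at (267,198) with its dot near (300,193), the sleeve is at (330,282), and the fence runs from (418,180) to (366,297). I'll measure these coarsely and confirm with an enlarged crop.

```bash
cat > h.py <<'E'
from plant import ctrl
import cv2,numpy as np
from scipy.spatial.transform import Rotation as Rn
np.set_printoptions(precision=4,suppress=True)
def pose():
    o=ctrl.get_obs();T=np.eye(4);T[:3,:3]=Rn.from_euler('xyz',o['orientation'],degrees=True).as_matrix();T[:3,3]=o['tool_pos'];return T
def snap(n,save=None):
    T=pose();im=ctrl.snapshot(n);c=ctrl.calibration(n)
    E=T@c['hand_eye'] if n=='wrist' else c['extrinsics']
    if save:cv2.imwrite(f"pics/{save}.png",im[:,:,::-1])
    return im,(n,c['K'],E)
def cast(cam,px,z):
    n,K,E=cam;p=np.atleast_2d(np.asarray(px,float))
    a=(p-K[:2,2])/K[0,0]
    if n=='wrist':
        r=np.linalg.norm(a,axis=1)+1e-12;d=np.c_[a*(np.sin(r)/r)[:,None],np.cos(r)]
    else:d=np.c_[a,np.ones(len(a))]
    d=d@E[:3,:3].T;o=E[:3,3];s=(z-o[2])/d[:,2];return o+d*s[:,None]
def proj(cam,P):
    n,K,E=cam;q=(np.atleast_2d(P)-E[:3,3])@E[:3,:3]
    if n=='wrist':
        rr=np.linalg.norm(q[:,:2],axis=1)+1e-12;a=q[:,:2]/rr[:,None]*np.arctan2(rr,q[:,2])[:,None]
    else:a=q[:,:2]/q[:,2:]
    return a*K[0,0]+K[:2,2]
def ortho(im,cam,x0,x1,y0,y1,z,s=1000):
    # top-down resample at height z: rows = -x, cols = -y ; s px/m
    X,Y=np.meshgrid(np.arange(x1,x0,-1/s),np.arange(y1,y0,-1/s),indexing='ij')
    p=proj(cam,np.c_[X.ravel(),Y.ravel(),np.full(X.size,z)]).astype(np.float32)
    return cv2.remap(im,p[:,0].reshape(X.shape),p[:,1].reshape(X.shape),cv2.INTER_LINEAR)
E
python3 - <<'E'
from h import *
im,cam=snap('top')
for n,p,z in [('A',(356,169),.04),('B',(344,210),.04),('C',(335,238),.04),('D',(263,266),.04),('plate',(267,198),.01),('dot',(300,193),.01),('fl',(257,189),.024),('sl',(330,282),.07),('f1',(418,180),.02),('f2',(366,297),.02),('tape',(262,111),.02),('pl',(340,118),.01)]:
    print(n,cast(cam,p,z)[0])
cv2.imwrite('pics/c1.png',cv2.resize(im[140:340,200:460],None,fx=3,fy=3,interpolation=cv2.INTER_CUBIC)[:,:,::-1])
E
```

```text
A [ 0.6408 -0.268   0.04  ]
B [ 0.5517 -0.2405  0.04  ]
C [ 0.4916 -0.2202  0.04  ]
D [ 0.4339 -0.0658  0.04  ]
plate [ 0.5823 -0.0709  0.01  ]
dot [ 0.5928 -0.1447  0.01  ]
fl [ 0.601  -0.0506  0.024 ]
sl [ 0.4018 -0.2072  0.07  ]
f1 [ 0.6182 -0.4078  0.02  ]
f2 [ 0.3631 -0.2867  0.02  ]
tape [ 0.7779 -0.061   0.02  ]
pl [ 0.7634 -0.2369  0.01  ]
```

View pics/c1.png

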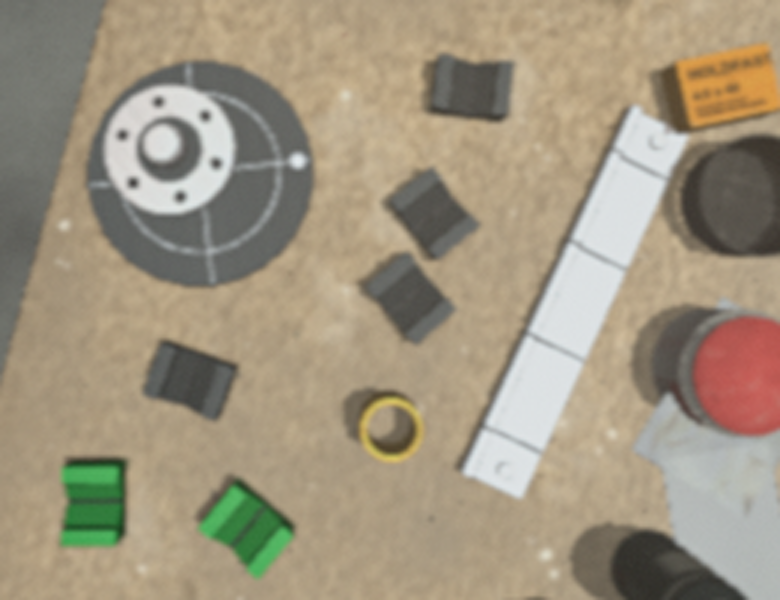

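The four dark blocks with grooves, at crop pixels (472,88), (432,213), (408,298) and (190,380), fit the description. The green pair at (93,503) and (246,528) doesn't. The yellow ring at (391,428) is the sleeve. I'll move over the plate now.

Call:
apply_moves([
  {"travel": [33,36,0],"roll": 0,"jaw": 60},
  {"travel": [33,36,0],"roll": 0,"jaw": 60},
  {"travel": [33,36,0],"roll": 0,"jaw": 60},
  {"travel": [33,36,0],"roll": 0,"jaw": 60},
  {"travel": [33,36,0],"roll": 0,"jaw": 60},
  {"travel": [33,36,0],"roll": 0,"jaw": 60},
  {"travel": [33,36,0],"roll": 0,"jaw": 60},
  {"travel": [33,36,0],"roll": 0,"jaw": 60},
  {"travel": [33,36,0],"roll": 0,"jaw": 60},
  {"travel": [33,36,0],"roll": 0,"jaw": 60},
])

```text
clock: 1.15
tool_pos: [0.4312, 0.1469, 0.2488]
orientation: [-180.0, -0.0, -24.6]
force: [1.0, 0.3, 1.0]
opening: 0.0601
gripper_force: 0.0
```

Call:
apply_moves([
  {"travel": [33,36,0],"roll": 0,"jaw": 60},
  {"travel": [33,36,0],"roll": 0,"jaw": 60},
  {"travel": [33,36,0],"roll": 0,"jaw": 60},
  {"travel": [33,36,0],"roll": 0,"jaw": 60},
  {"travel": [33,36,0],"roll": 0,"jaw": 60},
  {"travel": [33,36,0],"roll": 0,"jaw": 60},
  {"travel": [0,0,0],"roll": 8,"jaw": 60},
  {"travel": [0,0,0],"roll": 8,"jaw": 60},
  {"travel": [0,0,0],"roll": 8,"jaw": 60},
  {"travel": [0,0,0],"roll": 8,"jaw": 60},
])

```text
clock: 2.15
tool_pos: [0.521, -0.1304, 0.2482]
orientation: [180.0, 0.0, -57.0]
force: [-0.2, 0.4, 0.1]
opening: 0.0599
gripper_force: 0.0
```

Call:
apply_moves([
  {"travel": [0,0,0],"roll": 8,"jaw": 60},
  {"travel": [0,0,0],"roll": 8,"jaw": 60},
  {"travel": [0,0,0],"roll": 8,"jaw": 60},
  {"travel": [0,0,0],"roll": 0,"jaw": 60},
])

```text
clock: 2.55
tool_pos: [0.521, -0.13, 0.2484]
orientation: [180.0, 0.0, -80.8]
force: [-0.3, -0.1, -0.5]
opening: 0.06
gripper_force: 0.0
```

Run:
```python
from h import *
o=ctrl.get_obs();print(o['clock'],o['tool_pos'],o['orientation'],o['joint_pos'],o['opening'])
im,cam=snap('wrist')
O=ortho(im,cam,.30,.75,-.47,.05,.02,1300)
cv2.imwrite('pics/o1.png',O[:,:,::-1]);np.save('w1.npy',im)
```

```text
2.55 [ 0.521  -0.13    0.2484] [179.9742   0.0062 -80.7504] [  6.9075   7.5678 -16.7262  -0.0056 -65.7321   2.3444] 0.05998756188415797
```

View pics/o1.png

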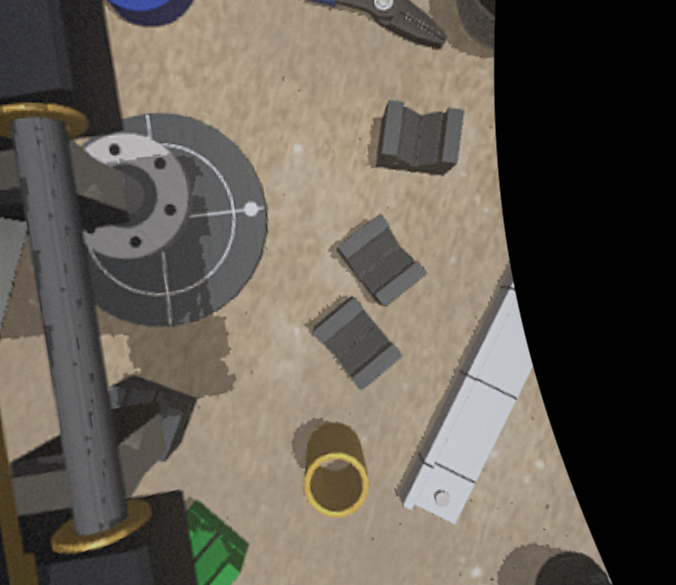

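The wrist view, rectified at 1.3 px/mm, shows the plate centre near (167,215), the dot at (251,209), and the flange near (128,195). It also shows V-blocks A, B and C, the sleeve rim at (337,485), and the fence's front edge from (405,503) to (513,265). Next I'll fit circles to the plate and flange rims.

```bash
cat >> h.py <<'E'
from scipy.optimize import least_squares
def circ(im,cam,c,R,z,band=.012,sign=0,s=2000,free=False,it=3):
    """radial edge fit of a circle of radius R at height z; sign +1 bright inside, -1 dark inside"""
    c=np.array(c,float)[:2]
    g0=cv2.GaussianBlur(cv2.cvtColor(im,cv2.COLOR_RGB2GRAY).astype(np.float32),(0,0),.7)
    for k in range(it):
        th=np.linspace(0,2*np.pi,240,endpoint=False);r=np.arange(R-band,R+band,1/s)
        P=np.stack([c[0]+np.outer(np.cos(th),r),c[1]+np.outer(np.sin(th),r),np.full((240,len(r)),z)],-1).reshape(-1,3)
        p=proj(cam,P).astype(np.float32);v=cv2.remap(g0,p[:,0].reshape(240,-1),p[:,1].reshape(240,-1),cv2.INTER_LINEAR)
        d=-np.gradient(v,axis=1);d=d*sign if sign else abs(d)
        j=d.argmax(1);w=d.max(1);ok=w>max(.35*np.median(w),.3)
        q=np.c_[np.cos(th)*r[j],np.sin(th)*r[j]][ok]+c
        f=lambda x:np.linalg.norm(q-x[:2],axis=1)-(x[2] if free else R)
        x=least_squares(f,[*c,R] if free else c,loss='soft_l1',f_scale=.001).x
        c=x[:2]
    e=abs(f(x));return x,np.median(e),(e<.002).sum()
E
python3 - <<'E'
from h import *
im,cam=snap('top')
print('top plate',circ(im,cam,(.582,-.071),.085,.010,sign=-1,free=True))
print('top ring',circ(im,cam,(.582,-.071),.059,.010,band=.005,sign=0,free=True))
print('top flange',circ(im,cam,(.601,-.051),.048,.024,sign=1,free=True))
print('top sleeve',circ(im,cam,(.402,-.207),.022,.070,band=.007,free=True))
print('tool',ctrl.get_obs()['tool_pos'])
w=np.load('w1.npy');T=pose();c=ctrl.calibration('wrist');cw=('wrist',c['K'],T@c['hand_eye'])
g=lambda im,cam,p,z:cast(cam,p,z)[0]
px=lambda c,r:(.75-r/1300,.05-c/1300)
print('w plate',circ(w,cw,px(167,215),.085,.010,sign=-1,free=True))
print('w ring',circ(w,cw,px(167,215),.059,.010,band=.005,free=True))
print('w flange',circ(w,cw,px(130,195),.048,.024,sign=1,free=True))
print('w sleeve',circ(w,cw,cast(cw,proj(cw,[[*px(337,485),.02]]),.07)[0],.022,.070,band=.007,free=True))
print('dot w',px(251,209),'top',cast(cam,(299.3,193.3),.01))
E
```

```text
top plate (array([ 0.5983, -0.0705,  0.0901]), np.float64(0.0027586066820789318), np.int64(37))
top ring (array([ 0.5774, -0.0759,  0.0597]), np.float64(0.0017670717351087363), np.int64(58))
top flange (array([ 0.6061, -0.0691,  0.0488]), np.float64(0.0025426159926375154), np.int64(27))
top sleeve (array([ 0.4025, -0.2052,  0.0188]), np.float64(0.0008321208369665867), np.int64(209))
tool [ 0.5211 -0.13    0.2485]
w plate (array([ 0.5823, -0.0691,  0.0847]), np.float64(0.00036783953693519944), np.int64(160))
w ring (array([ 0.5836, -0.0673,  0.0595]), np.float64(0.0012118105421441844), np.int64(158))
w flange (array([ 0.5987, -0.0475,  0.0477]), np.float64(0.0003605937393731211), np.int64(161))
w sleeve (array([ 0.4012, -0.2076,  0.0187]), np.float64(0.0008401324046745148), np.int64(211))
dot w (0.5892307692307692, -0.1430769230769231) top [[ 0.5921 -0.1431  0.01  ]]
```

Run:
```python
from h import *
im=cv2.imread('pics/top0.png')[:,:,::-1].copy();c=ctrl.calibration('top');cam=('top',c['K'],c['extrinsics'])
print('top plate',circ(im,cam,(.582,-.071),.085,.010,sign=-1,free=True))
print('top flange',circ(im,cam,(.601,-.051),.048,.024,sign=1,free=True))
print('top sleeve',circ(im,cam,(.402,-.207),.022,.070,band=.007,free=True,sign=1))
w=np.load('w1.npy');T=pose();c=ctrl.calibration('wrist');cw=('wrist',c['K'],T@c['hand_eye'])
d=cast(cw,proj(cw,[[.5892,-.1431,.02]]),.01)[0];print('dot w',d)
C=np.array([.5823,-.0691]);F=np.array([.5987,-.0475]);u=(d[:2]-C);print(np.linalg.norm(u));u/=np.linalg.norm(u)
v=np.array([-u[1],u[0]])
print('u',u,'F along,lat',(F-C)@u,(F-C)@v)
t=C+.010*u; dd=t-F; L=np.linalg.norm(dd); print('push',dd,L,np.degrees(np.arctan2(dd[1],dd[0])))
```

```text
top plate (array([ 0.584 , -0.0696,  0.0847]), np.float64(0.0002869378281655788), np.int64(240))
top flange (array([ 0.6005, -0.0485,  0.0476]), np.float64(0.00039650681211344727), np.int64(240))
top sleeve (array([ 0.3998, -0.2077,  0.0221]), np.float64(0.0003749350030335698), np.int64(215))
dot w [ 0.5907 -0.1415  0.01  ]
0.07293723158928796
u [ 0.1155 -0.9933] F along,lat -0.019561932501776586 0.01878432316576606
push [-0.0152 -0.0315] 0.035025114561347694 -115.80244609662186
```

Call:
apply_moves([
  {"travel": [0,0,0],"roll": 7,"jaw": 60},
  {"travel": [0,0,0],"roll": 7,"jaw": 60},
  {"travel": [0,0,0],"roll": 7,"jaw": 60},
  {"travel": [0,0,0],"roll": 7,"jaw": 60},
  {"travel": [0,0,0],"roll": 7,"jaw": 60},
  {"travel": [-44.5,-8.5,0],"roll": 0,"jaw": 60},
  {"travel": [-44.5,-8.5,0],"roll": 0,"jaw": 60},
  {"travel": [-44.5,-8.5,0],"roll": 0,"jaw": 60},
  {"travel": [-44.5,-8.5,0],"roll": 0,"jaw": 60},
  {"travel": [0,0,0],"roll": 0,"jaw": 60},
])

```text
clock: 3.65
tool_pos: [0.6314, 0.0196, 0.2473]
orientation: [180.0, -0.0, -115.2]
force: [-0.3, -0.1, -0.1]
opening: 0.0601
gripper_force: 0.0
```

Call:
apply_moves([
  {"travel": [0,0,45],"roll": 0,"jaw": 60},
  {"travel": [0,0,45],"roll": 0,"jaw": 60},
  {"travel": [0,0,45],"roll": 0,"jaw": 60},
  {"travel": [0,0,40],"roll": 0,"jaw": 60},
  {"travel": [0,0,35],"roll": 0,"jaw": 60},
  {"travel": [0,0,0],"roll": 0,"jaw": 60},
])

```text
clock: 4.25
tool_pos: [0.6252, 0.0147, 0.0335]
orientation: [179.6, -0.3, -115.5]
force: [-0.7, -1.0, -1.2]
opening: 0.0601
gripper_force: 0.0
```

Run:
```python
from h import *
o=ctrl.get_obs();print(o['clock'],o['tool_pos'],o['orientation'],o['opening'],o['force'])
im,cam=snap('wrist','w2')
print(circ(im,cam,(.5987,-.0475),.048,.024,sign=1,free=True))
```

```text
4.25 [0.6252 0.0147 0.0335] [ 179.5887   -0.3347 -115.5157] 0.060123265854149927 [-0.7415 -1.0124 -1.1541]
(array([ 0.5985, -0.048 ,  0.0477]), np.float64(0.00016932186060551052), np.int64(213))
```

View pics/w2.png

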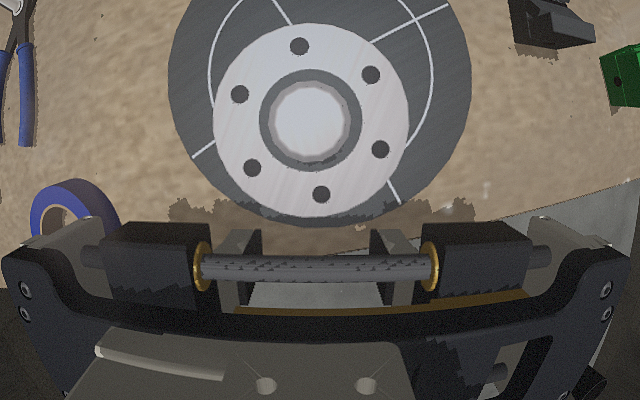

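The flange is straight ahead, centred at about (311,120), with both fingers behind its rim at (240,250) and (390,250). I'll raise 2 mm, shift 3 mm sideways, and push.

Call:
apply_moves([
  {"travel": [0,-3,-2],"roll": 0,"jaw": 60},
  {"travel": [10,0,0],"roll": 0,"jaw": 60},
  {"travel": [6,0,0],"roll": 0,"jaw": 60},
  {"travel": [5,0,0],"roll": 0,"jaw": 60},
  {"travel": [5,0,0],"roll": 0,"jaw": 60},
  {"travel": [5,0,0],"roll": 0,"jaw": 60},
  {"travel": [5,0,0],"roll": 0,"jaw": 60},
  {"travel": [5,0,0],"roll": 0,"jaw": 60},
  {"travel": [5,0,0],"roll": 0,"jaw": 60},
  {"travel": [0,0,0],"roll": 0,"jaw": 60},
])

```text
clock: 5.3
tool_pos: [0.6128, -0.0269, 0.0415]
orientation: [-179.9, 0.1, -115.6]
force: [1.5, 2.0, 1.7]
opening: 0.0598
gripper_force: 1.9
```

```bash
cat > fl.py <<'E'
from h import *
import sys
C=np.array([.5823,-.0691]);u=np.array([.1155,-.9933]);v=np.array([-u[1],u[0]])
o=ctrl.get_obs();print(o['clock'],o['tool_pos'],o['orientation'],o['opening'],o['force'])
im,cam=snap('wrist',sys.argv[3] if len(sys.argv)>3 else None)
x,e,n=circ(im,cam,[float(a) for a in sys.argv[1:3]],.048,.024,band=.015,sign=1,free=True)
print('flange',x,e,n)
p=circ(im,cam,C,.085,.010,band=.008,sign=-1,free=True);print('plate',p)
T=pose();F=x[:2]
print('plate-frame x,y using C:',-(F-C)@u,-(F-C)@v,' using plate:',-(F-p[0][:2])@u,-(F-p[0][:2])@v)
print('F in tool',np.round(((np.r_[F,.02]-T[:3,3])@T[:3,:3])*1e3,1))
E
python3 fl.py .589 -.067
```

```text
5.3 [ 0.6128 -0.0269  0.0415] [-179.8689    0.1127 -115.6145] 0.059796871005157834 [1.5477 2.0371 1.6516]
flange [ 0.5828 -0.0706  0.055 ] 0.0004095852766873541 148
plate (array([ 0.5827, -0.0689,  0.0843]), np.float64(0.00021257196428416114), np.int64(189))
plate-frame x,y using C: -0.0015127277107688478 -0.00029590485257317763  using plate: -0.0016232217388477 7.80094321459282e-05
F in tool [52.4  8.2 21.4]
```

```bash
sed -i "s/band=.015,sign=1,free=True)/band=.009,sign=1)/; s/^print('flange',x/print('flange',x/" fl.py; python3 fl.py .592 -.066 w3
```

```text
5.35 [ 0.6127 -0.0269  0.0414] [-179.8816    0.0896 -115.6122] 0.06042365743549515 [1.7127 2.2545 2.484 ]
flange [ 0.5939 -0.0685] 0.0005200538461952869 202
plate (array([ 0.5826, -0.0689,  0.0843]), np.float64(0.0001660472183586323), np.int64(187))
plate-frame x,y using C: -0.0007198817269546822 -0.01157540003009775  using plate: -0.0008591411508443338 -0.011213702884546931
F in tool [45.7 -1.  21.3]
```

View pics/w3.png

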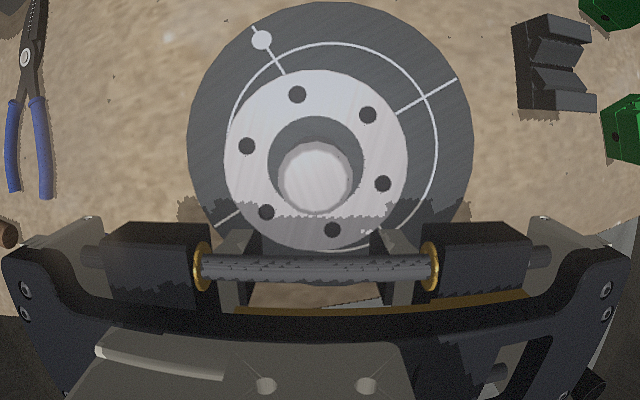

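The flange is against both fingers at plate x≈-1 mm, y≈-11 mm, with the dot at (261,40). I'll push 13 mm more.

Call:
apply_moves([
  {"travel": [0,0,3],"roll": 0,"jaw": 60},
  {"travel": [5,0,0],"roll": 0,"jaw": 60},
  {"travel": [5,0,0],"roll": 0,"jaw": 60},
  {"travel": [3,0,0],"roll": 0,"jaw": 60},
  {"travel": [0,0,0],"roll": 0,"jaw": 60},
  {"travel": [0,0,0],"roll": 0,"jaw": 60},
  {"travel": [0,0,0],"roll": 0,"jaw": 60},
])

```text
clock: 6.1
tool_pos: [0.6071, -0.0383, 0.038]
orientation: [-179.9, 0.1, -115.6]
force: [3.2, 3.8, 4.4]
opening: 0.0603
gripper_force: 2.9
```

```bash
python3 fl.py .5878 -.081
```

```text
6.1 [ 0.6071 -0.0383  0.038 ] [-179.9058    0.0693 -115.591 ] 0.06031478613836851 [3.1913 3.8216 4.4195]
flange [ 0.5879 -0.0802] 0.0005148145083363719 202
plate (array([ 0.5827, -0.0689,  0.0845]), np.float64(7.286216932050199e-05), np.int64(181))
plate-frame x,y using C: -0.011682922549839785 -0.004280627419226198  using plate: -0.01186878920100801 -0.0038979332341599203
F in tool [46.2 -0.7 17.9]
```

Call:
apply_moves([
  {"travel": [-15,0,0],"roll": 0,"jaw": 60},
  {"travel": [0,0,-45],"roll": 0,"jaw": 60},
  {"travel": [0,0,-45],"roll": 0,"jaw": 60},
  {"travel": [0,0,0],"roll": -7.3,"jaw": 60},
  {"travel": [0,0,0],"roll": -7.3,"jaw": 60},
  {"travel": [0,0,0],"roll": -7.3,"jaw": 60},
  {"travel": [0,0,0],"roll": -7.3,"jaw": 60},
  {"travel": [0,0,0],"roll": -7.3,"jaw": 60},
  {"travel": [0,0,0],"roll": -7.3,"jaw": 60},
  {"travel": [0,0,0],"roll": -7.3,"jaw": 60},
])

```text
clock: 7.15
tool_pos: [0.6114, -0.025, 0.1264]
orientation: [179.8, 0.0, -64.2]
force: [-0.6, -0.4, 0.9]
opening: 0.0597
gripper_force: 0.0
```

Call:
apply_moves([
  {"travel": [36,15.5,0],"roll": 0,"jaw": 60},
  {"travel": [36,15.5,0],"roll": 0,"jaw": 60},
  {"travel": [36,15.5,0],"roll": 0,"jaw": 60},
  {"travel": [0,0,0],"roll": 0,"jaw": 60},
  {"travel": [0,0,0],"roll": 0,"jaw": 60},
])

```text
clock: 7.65
tool_pos: [0.616, -0.1434, 0.1263]
orientation: [179.8, 0.1, -64.7]
force: [0.1, -0.3, 0.2]
opening: 0.0601
gripper_force: 0.0
```

```bash
python3 fl.py .588 -.080 w4
```

```text
7.65 [ 0.616  -0.1434  0.1263] [179.8361   0.0736 -64.6505] 0.06006335123514655 [ 0.0531 -0.2842  0.177 ]
flange [ 0.5906 -0.0848] 0.0022332178152232665 91
plate (array([ 0.585 , -0.0717,  0.0835]), np.float64(0.0011240681292110921), np.int64(103))
plate-frame x,y using C: -0.016576200124680494 -0.006469120726451991  using plate: -0.013708208247960698 -0.004054392314215484
F in tool [-63.1  -2.  106.6]
```

Call:
apply_moves([
  {"travel": [0,-2,44],"roll": 0,"jaw": 60},
  {"travel": [0,0,44],"roll": 0,"jaw": 60},
  {"travel": [0,0,0],"roll": 0,"jaw": 60},
  {"travel": [-10,0,0],"roll": 0,"jaw": 60},
  {"travel": [-6,0,0],"roll": 0,"jaw": 60},
  {"travel": [-4,0,0],"roll": 0,"jaw": 60},
  {"travel": [-4,0,0],"roll": 0,"jaw": 60},
  {"travel": [-4,0,0],"roll": 0,"jaw": 60},
  {"travel": [-4,0,0],"roll": 0,"jaw": 60},
  {"travel": [0,0,0],"roll": 0,"jaw": 60},
])

```text
clock: 8.7
tool_pos: [0.6057, -0.1131, 0.0408]
orientation: [-179.9, -0.1, -64.5]
force: [1.6, -3.0, 3.3]
opening: 0.0597
gripper_force: 1.9
```

```bash
python3 fl.py .584 -.072 w4
```

```text
8.7 [ 0.6057 -0.1131  0.0408] [-179.9033   -0.0723  -64.5028] 0.05974619098983669 [ 1.6499 -2.9771  3.3357]
flange [ 0.584  -0.0725] 0.004093154482633348 60
plate (array([ 0.5857, -0.0717,  0.0821]), np.float64(0.0011138131459479741), np.int64(118))
plate-frame x,y using C: -0.00360582708143576 -0.0013104735092487442  using plate: -0.0006576379301345254 0.0018159781717521828
F in tool [-46.    2.1  20.6]
```

View pics/w4.png

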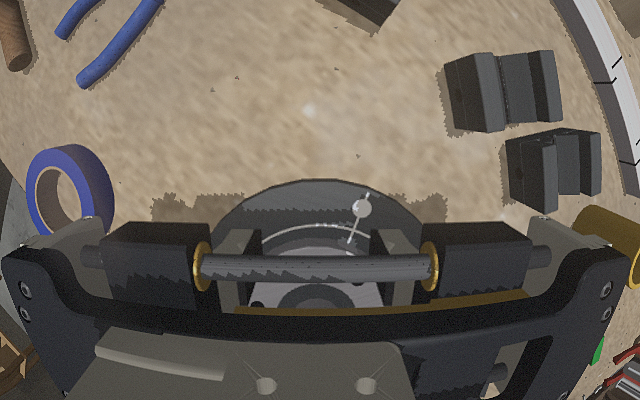

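Call:
apply_moves([
  {"travel": [-2,1,1],"roll": 0,"jaw": 60},
  {"travel": [-2,1,0],"roll": 0,"jaw": 60},
  {"travel": [0,0,0],"roll": 0,"jaw": 60},
  {"travel": [0,0,0],"roll": 0,"jaw": 60},
  {"travel": [12,0,0],"roll": 0,"jaw": 60},
  {"travel": [0,0,-45],"roll": 0,"jaw": 60},
  {"travel": [0,0,-45],"roll": 0,"jaw": 60},
])

```text
clock: 9.45
tool_pos: [0.6051, -0.1215, 0.1274]
orientation: [179.7, 0.2, -64.6]
force: [1.5, -0.4, 0.8]
opening: 0.0601
gripper_force: 0.0
```

Call:
apply_moves([
  {"travel": [-45,0,0],"roll": 0,"jaw": 60},
  {"travel": [-45,0,0],"roll": 0,"jaw": 60},
  {"travel": [-40,0,0],"roll": 0,"jaw": 60},
  {"travel": [0,0,0],"roll": 0,"jaw": 60},
  {"travel": [0,0,0],"roll": 0,"jaw": 60},
])

```text
clock: 9.95
tool_pos: [0.5504, -0.003, 0.1285]
orientation: [180.0, 0.0, -64.4]
force: [0.4, -0.8, 0.0]
opening: 0.0599
gripper_force: 0.0
```

```bash
python3 fl.py .5825 -.069 w5
```

```text
9.95 [ 0.5504 -0.003   0.1285] [179.9754   0.0306 -64.418 ] 0.05993045482271976 [ 0.3866 -0.8213  0.0055]
flange [ 0.5853 -0.0693] 0.0005531373317739889 221
plate (array([ 0.5827, -0.0689,  0.0844]), np.float64(0.00017727012009798038), np.int64(231))
plate-frame x,y using C: -0.000536628220151827 -0.003003941244114035  using plate: -0.0007324474774481405 -0.0025524548582856296
F in tool [ 74.1  -3.  108.4]
```

View pics/w5.png

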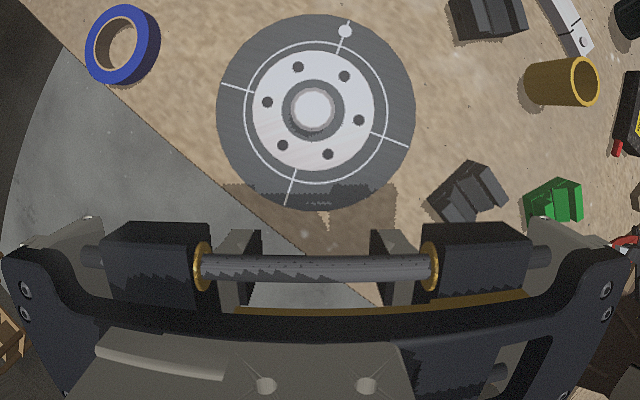

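The flange is nearly centred, about 2.7 mm off towards the far side (image left of the cross). I'll nudge it once more from the far side.

Call:
apply_moves([
  {"travel": [0,0,0],"roll": -7.9,"jaw": 60},
  {"travel": [0,0,0],"roll": -7.9,"jaw": 60},
  {"travel": [0,0,0],"roll": -7.9,"jaw": 60},
  {"travel": [0,0,0],"roll": -7.9,"jaw": 60},
  {"travel": [0,0,0],"roll": -7.9,"jaw": 60},
  {"travel": [0,0,0],"roll": -7.9,"jaw": 60},
  {"travel": [0,0,0],"roll": -7.9,"jaw": 60},
  {"travel": [35,20,0],"roll": 0,"jaw": 60},
  {"travel": [35,20,0],"roll": 0,"jaw": 60},
  {"travel": [35,20,0],"roll": 0,"jaw": 60},
])

```text
clock: 11.0
tool_pos: [0.646, -0.0821, 0.1281]
orientation: [-180.0, 0.0, -9.3]
force: [0.3, 1.1, 0.3]
opening: 0.0598
gripper_force: 0.0
```

Call:
apply_moves([
  {"travel": [0,0,0],"roll": 0,"jaw": 60},
  {"travel": [0,0,44],"roll": 0,"jaw": 60},
  {"travel": [0,0,44],"roll": 0,"jaw": 60},
  {"travel": [0,0,0],"roll": 0,"jaw": 60},
  {"travel": [-8,0,0],"roll": 0,"jaw": 60},
  {"travel": [0,0,0],"roll": 0,"jaw": 60},
  {"travel": [0,0,0],"roll": 0,"jaw": 60},
])

```text
clock: 11.7
tool_pos: [0.6376, -0.0784, 0.0428]
orientation: [-180.0, -0.1, -9.2]
force: [-0.5, -0.2, 0.5]
opening: 0.0597
gripper_force: 0.0
```

Run:
```python
from h import *
o=ctrl.get_obs();print(o['tool_pos'],o['orientation'],o['force']);T=pose()
for P in ([.5853,-.0693,.02],[.5825,-.0690,.02]):print((np.array(P)-T[:3,3])@T[:3,:3]*1e3)
```

```text
[ 0.6376 -0.0784  0.0428] [-179.9599   -0.1445   -9.2115] [-0.4837 -0.1879  0.5142]
[-53.1361  -0.6371  22.6247]
[-55.948   -0.485   22.6175]
```

Call:
apply_moves([
  {"travel": [0,-0.5,4],"roll": 0,"jaw": 60},
  {"travel": [-4,0,0],"roll": 0,"jaw": 60},
  {"travel": [-2,0,0],"roll": 0,"jaw": 60},
  {"travel": [-2,0,0],"roll": 0,"jaw": 60},
  {"travel": [-2,0,0],"roll": 0,"jaw": 60},
  {"travel": [0,0,0],"roll": 0,"jaw": 60},
  {"travel": [0,0,0],"roll": 0,"jaw": 60},
])

```text
clock: 12.4
tool_pos: [0.6276, -0.0763, 0.0368]
orientation: [-180.0, -0.1, -9.2]
force: [3.2, 0.3, -0.7]
opening: 0.06
gripper_force: 1.5
```

Call:
apply_moves([
  {"travel": [15,0,0],"roll": 0,"jaw": 60},
  {"travel": [0,0,-45],"roll": 0,"jaw": 60},
  {"travel": [0,0,-45],"roll": 0,"jaw": 70},
  {"travel": [-40,0,-20],"roll": 0,"jaw": 70},
  {"travel": [-45,0,0],"roll": 0,"jaw": 70},
  {"travel": [-45,0,0],"roll": 0,"jaw": 70},
  {"travel": [-10,0,0],"roll": 0,"jaw": 70},
  {"travel": [0,0,0],"roll": 0,"jaw": 70},
  {"travel": [0,0,0],"roll": 0,"jaw": 70},
])

```text
clock: 13.3
tool_pos: [0.5041, -0.0563, 0.1469]
orientation: [-180.0, -0.0, -9.2]
force: [-0.4, -0.7, 0.3]
opening: 0.0701
gripper_force: 0.0
```

```bash
python3 fl.py .5825 -.069 w6
```

```text
13.3 [ 0.5041 -0.0563  0.1469] [-179.9994   -0.0195   -9.2019] 0.07009859273020012 [-0.395  -0.7358  0.26  ]
flange [ 0.5826 -0.0687] 0.0005012514318009642 221
plate (array([ 0.5826, -0.0689,  0.0844]), np.float64(0.00010217387427169378), np.int64(237))
plate-frame x,y using C: 0.0003369486554140291 -0.0003304615678760953  using plate: 0.0001367290639157994 2.3417022835212074e-05
F in tool [ 79.   -0.2 126.7]
```

The flange is centred to within 0.5 mm, so I'll move on to the sleeve.

Call:
apply_moves([
  {"travel": [-19.6,33.2,0],"roll": 0,"jaw": 70},
  {"travel": [-19.6,33.2,0],"roll": 0,"jaw": 70},
  {"travel": [-19.6,33.2,0],"roll": 0,"jaw": 70},
  {"travel": [0,0,0],"roll": 8.1,"jaw": 70},
  {"travel": [0,0,0],"roll": 8.1,"jaw": 70},
  {"travel": [0,0,0],"roll": 8.1,"jaw": 70},
  {"travel": [0,0,0],"roll": 8.1,"jaw": 70},
  {"travel": [0,0,0],"roll": 8.1,"jaw": 70},
  {"travel": [0,0,0],"roll": 8.1,"jaw": 70},
  {"travel": [0,0,0],"roll": 8.1,"jaw": 70},
])

```text
clock: 14.35
tool_pos: [0.4306, -0.1455, 0.1461]
orientation: [179.9, 0.0, -66.3]
force: [-0.3, -0.1, -0.2]
opening: 0.0702
gripper_force: 0.0
```

Call:
apply_moves([
  {"travel": [0,0,0],"roll": 8.1,"jaw": 70},
  {"travel": [0,0,0],"roll": 8.1,"jaw": 70},
  {"travel": [0,0,0],"roll": 8.1,"jaw": 70},
  {"travel": [0,0,0],"roll": 8.1,"jaw": 70},
  {"travel": [0,0,0],"roll": 8.1,"jaw": 70},
  {"travel": [0,0,0],"roll": 8.1,"jaw": 70},
  {"travel": [0,0,0],"roll": 0,"jaw": 70},
  {"travel": [0,0,0],"roll": 0,"jaw": 70},
])

```text
clock: 15.15
tool_pos: [0.4302, -0.1454, 0.1462]
orientation: [180.0, -0.0, -114.3]
force: [-0.1, -1.3, -1.2]
opening: 0.0698
gripper_force: 0.0
```

```bash
cat > sl.py <<'E'
from h import *
o=ctrl.get_obs();print(o['clock'],o['tool_pos'],o['orientation'],o['joint_pos'])
im,cam=snap('wrist','w7');T=pose()
hsv=cv2.cvtColor(im,cv2.COLOR_RGB2HSV)
m=cv2.inRange(hsv,(18,110,40),(32,255,255))
n,l,st,ce=cv2.connectedComponentsWithStats(m);i=np.argsort(-st[1:,4])[:4]+1;print(st[i],ce[i])
E
python3 sl.py
```

```text
15.15 [ 0.4302 -0.1454  0.1462] [ 179.9552   -0.0287 -114.3102] [  6.3089   5.2291 -34.3927   0.0024 -50.4314 -30.6206]
[[ 253  287  287   29 1938]
 [ 290   85   63   63 1678]
 [   9    0   42   67 1213]
 [ 434  241   21   49  478]] [[410.8942 304.8777]
 [322.8814 117.8397]
 [ 28.4073  32.0041]
 [446.023  264.8054]]
```

View pics/w7.png

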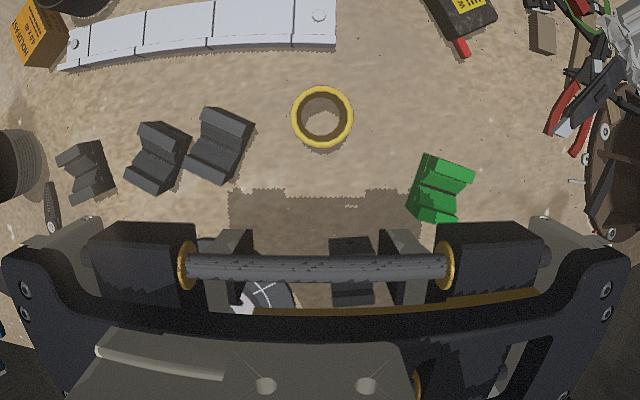

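The wrist view shows the sleeve's rim ring centred at (322,117), the fence at the top from (65,65) to (335,45) with its mark lines, and the blocks at left.

```bash
cat >> sl.py <<'E'
k=[j for j in i if abs(ce[j]-[322,117]).max()<15][0]
cn,_=cv2.findContours((l==k).astype(np.uint8),cv2.RETR_EXTERNAL,cv2.CHAIN_APPROX_NONE)
q=cast(cam,max(cn,key=len)[:,0],.07)[:,:2]
x=least_squares(lambda x:np.linalg.norm(q-x[:2],axis=1)-x[2],[*q.mean(0),.022],loss='soft_l1',f_scale=.001).x
print('sleeve',x);print('in tool mm',(np.r_[x[:2],.05]-T[:3,3])@T[:3,:3]*1e3)
E
python3 sl.py
```

```text
15.2 [ 0.4301 -0.1454  0.1463] [ 179.9664   -0.0229 -114.3165] [  6.3187   5.2064 -34.4059   0.0033 -50.4282 -30.6373]
[[ 253  287  288   29 1945]
 [ 290   86   63   62 1690]
 [   9    0   51   67 1203]
 [ 434  240   21   50  491]] [[410.8123 304.8977]
 [322.5633 117.7675]
 [ 28.345   32.0208]
 [446.1731 264.8126]]
sleeve [ 0.3984 -0.2072  0.0212]
in tool mm [69.3609  3.2427 96.3665]
```

Call:
apply_moves([
  {"travel": [35,1.6,0],"roll": 0,"jaw": 70},
  {"travel": [34.4,1.6,0],"roll": 0,"jaw": 70},
  {"travel": [0,0,0],"roll": 0,"jaw": 70},
  {"travel": [0,0,46],"roll": 0,"jaw": 70},
  {"travel": [0,0,46],"roll": 0,"jaw": 70},
  {"travel": [0,0,0],"roll": 0,"jaw": 70},
  {"travel": [0,0,0],"roll": 0,"jaw": 40},
  {"travel": [0,0,0],"roll": 0,"jaw": 40},
  {"travel": [0,0,0],"roll": 0,"jaw": 40},
  {"travel": [0,0,0],"roll": 0,"jaw": 40},
])

```text
clock: 16.25
tool_pos: [0.3989, -0.207, 0.0561]
orientation: [-179.9, 0.1, -114.5]
force: [-1.9, 1.9, 8.8]
opening: 0.0441
gripper_force: 29.8
```

Run:
```python
from h import *
o=ctrl.get_obs();print(o['clock'],o['tool_pos'],o['orientation'],o['opening'],o['gripper_force']);T=pose()
print((np.array([.3984,-.2072,.07])-T[:3,3])@T[:3,:3]*1e3)
im,cam=snap('wrist','w8');
# pads/sleeve top centre seen in view?
print(proj(cam,[[.3984,-.2072,.07]]))
```

```text
16.25 [ 0.3989 -0.207   0.0561] [-179.8515    0.0569 -114.4979] 0.044054210426810715 29.761449694633484
[  0.3736   0.3039 -13.871 ]
[[317.5855 275.291 ]]
```

View pics/w8.png

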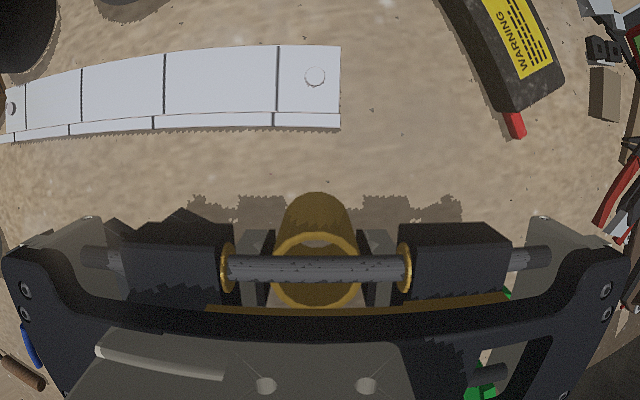

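The sleeve at (317,270) is held centred at a 44 mm opening. The fence is also clear above it, with its front face between about y=113 and y=130. I'll lift and carry.

Call:
apply_moves([
  {"travel": [0,0,-40],"roll": 0,"jaw": 40},
  {"travel": [0,0,-45],"roll": 0,"jaw": 40},
  {"travel": [0,0,-15],"roll": 0,"jaw": 40},
  {"travel": [-33.7,-18.3,0],"roll": 0,"jaw": 40},
  {"travel": [-33.7,-18.3,0],"roll": 0,"jaw": 40},
  {"travel": [-33.7,-18.3,0],"roll": 0,"jaw": 40},
  {"travel": [-33.7,-18.3,0],"roll": 0,"jaw": 40},
  {"travel": [-33.7,-18.3,0],"roll": 0,"jaw": 40},
  {"travel": [-33.5,-18.3,0],"roll": 0,"jaw": 40},
])

```text
clock: 17.2
tool_pos: [0.5828, -0.0676, 0.1554]
orientation: [-180.0, 0.0, -114.5]
force: [1.1, -0.6, -1.2]
opening: 0.0443
gripper_force: 30.0
```

Call:
apply_moves([
  {"travel": [0,0,0],"roll": 0,"jaw": 40},
  {"travel": [0,0,0],"roll": 0,"jaw": 40},
  {"travel": [0,0,0],"roll": 0,"jaw": 40},
  {"travel": [0,0,0],"roll": 0,"jaw": 40},
])

```text
clock: 17.6
tool_pos: [0.581, -0.0694, 0.155]
orientation: [-180.0, 0.0, -114.6]
force: [-0.2, 0.1, -1.5]
opening: 0.044
gripper_force: 30.0
```

Run:
```python
from h import *
o=ctrl.get_obs();print(o['clock'],o['tool_pos'],o['orientation'],o['opening'],o['gripper_force']);T=pose()
print((np.array([.5826,-.0688,.02])-T[:3,3])@T[:3,:3]*1e3-[.4,.0,0])
```

```text
17.6 [ 0.581  -0.0694  0.155 ] [-179.9931    0.0133 -114.5662] 0.04401758362135658 29.99717965722084
[ -1.5844  -1.2005 134.969 ]
```

Call:
apply_moves([
  {"travel": [-1.6,-1.2,0],"roll": 0,"jaw": 40},
  {"travel": [0,0,20],"roll": 0,"jaw": 40},
  {"travel": [0,0,10],"roll": 0,"jaw": 40},
  {"travel": [0,0,10],"roll": 0,"jaw": 40},
  {"travel": [0,0,10],"roll": 0,"jaw": 40},
  {"travel": [0,0,10],"roll": 0,"jaw": 40},
  {"travel": [0,0,8],"roll": 0,"jaw": 40},
  {"travel": [0,0,3],"roll": 0,"jaw": 40},
  {"travel": [0,0,0],"roll": 0,"jaw": 40},
])

```text
clock: 18.5
tool_pos: [0.5833, -0.0679, 0.083]
orientation: [180.0, -0.0, -114.5]
force: [-0.3, -0.5, -0.3]
opening: 0.0441
gripper_force: 30.0
```

Run:
```python
from h import *
o=ctrl.get_obs();print(o['clock'],o['tool_pos'],o['orientation'],o['opening'],o['force'])
```

```text
18.5 [ 0.5833 -0.0679  0.083 ] [ 179.9568   -0.0332 -114.5238] 0.04414649082937563 [-0.3021 -0.5083 -0.2729]
```

Almost home, with no lateral force. I'll lower slowly until it seats, release, and rise to check.

Call:
apply_moves([
  {"travel": [0.5,0.5,1],"roll": 0,"jaw": 40},
  {"travel": [0,0,1],"roll": 0,"jaw": 40},
  {"travel": [0,0,1],"roll": 0,"jaw": 40},
  {"travel": [0,0,0],"roll": 0,"jaw": 40},
  {"travel": [0,0,0],"roll": 0,"jaw": 60},
  {"travel": [0,0,0],"roll": 0,"jaw": 60},
  {"travel": [0,0,0],"roll": 0,"jaw": 60},
])

```text
clock: 19.2
tool_pos: [0.583, -0.0681, 0.0808]
orientation: [-180.0, 0.0, -114.5]
force: [-0.7, -0.2, -0.3]
opening: 0.0588
gripper_force: 0.0
```

Call:
apply_moves([
  {"travel": [0,0,-40],"roll": 0,"jaw": 60},
  {"travel": [0,0,-40],"roll": 0,"jaw": 60},
  {"travel": [-40,0,0],"roll": 0,"jaw": 60},
  {"travel": [-40,0,0],"roll": 0,"jaw": 60},
  {"travel": [0,0,0],"roll": 0,"jaw": 60},
  {"travel": [0,0,0],"roll": 0,"jaw": 60},
])

```text
clock: 19.8
tool_pos: [0.6161, 0.0054, 0.1604]
orientation: [180.0, -0.0, -114.4]
force: [-1.0, -0.3, -0.4]
opening: 0.0602
gripper_force: 0.0
```

```bash
python3 fl.py .5826 -.0688 w9
python3 - <<'E'
from h import *
im,cam=snap('wrist')
for z in (.094,.104):print(z,circ(im,cam,(.583,-.069),.022,z,band=.006,sign=0,free=True))
E
```

```text
19.8 [0.6161 0.0054 0.1604] [ 179.9845   -0.0124 -114.4414] 0.060213055770334256 [-1.0112 -0.2665 -0.3735]
flange [ 0.5825 -0.0688] 0.0005007850452526524 239
plate (array([ 0.5827, -0.0688,  0.0845]), np.float64(3.377733239854491e-05), np.int64(236))
plate-frame x,y using C: 0.00028096567973775 -0.0001843843218685502  using plate: 4.262318113246377e-05 0.00023404794270301605
F in tool [ 80.7  -0.3 140.4]
0.094 (array([ 0.583 , -0.069 ,  0.0177]), np.float64(0.00017076394313819167), np.int64(214))
0.104 (array([ 0.5833, -0.0684,  0.0168]), np.float64(0.0001535797197708324), np.int64(209))
```

View pics/w9.png

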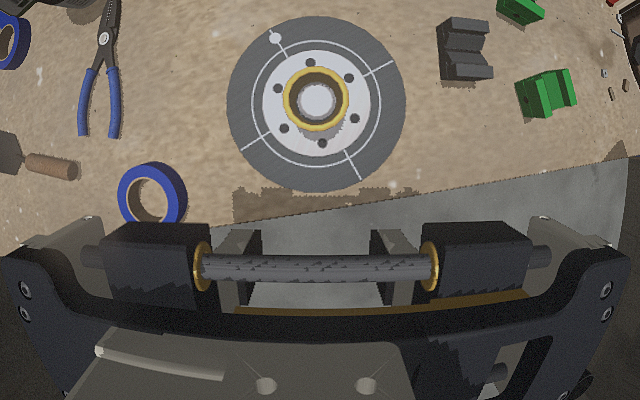

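The sleeve is home (its rim at (317,100) fits the 17.5 mm bore at z=94 mm) and the flange is still centred. Next I'll get the fence from w8 and the V-blocks from the clean first views.

```bash
cat > fe.py <<'E'
from h import *
c=ctrl.calibration('wrist');T=np.eye(4);T[:3,:3]=Rn.from_euler('xyz',[-179.8515,.0569,-114.4979],degrees=True).as_matrix();T[:3,3]=[.3989,-.2070,.0561]
cam=('wrist',c['K'],T@c['hand_eye'])
im=cv2.imread('pics/w8.png')[:,:,::-1].copy();hsv=cv2.cvtColor(im,cv2.COLOR_RGB2HSV)
m=((hsv[...,1]<40)&(hsv[...,2]>120)).astype(np.uint8);m[145:]=0;m[:,345:]=0
m=cv2.morphologyEx(m,cv2.MORPH_CLOSE,np.ones((5,9)))
n,l,st,ce=cv2.connectedComponentsWithStats(m);k=1+st[1:,4].argmax();print(st[k])
m=l==k;cols=np.arange(20,335);low=np.array([np.where(m[:,x])[0].max() for x in cols])
px=np.c_[cols,low+.5];P=cast(cam,px,0)[:,:2]
vx,vy,x0,y0=cv2.fitLine(P.astype(np.float32),cv2.DIST_HUBER,0,.01,.01).ravel()
d=np.array([vx,vy]);d*=np.sign(d[0]);nrm=np.array([-d[1],d[0]]);res=(P-[x0,y0])@nrm
print('dir',d,np.degrees(np.arctan2(d[1],d[0])),'p0',x0,y0,'rms',res.std())
g=cv2.cvtColor(im,cv2.COLOR_RGB2GRAY)
prof=np.array([g[low[i]-12:low[i]-2,x].mean() for i,x in enumerate(cols)])
pp=prof-cv2.blur(prof[None].astype(np.float32),(25,1))[0]
for i in np.where((pp<-12)&(pp==np.array([pp[max(0,j-5):j+6].min() for j in range(len(pp))])))[0]:
    print('mark col',cols[i],low[i],pp[i],'s=',(P[i]-[x0,y0])@d)
r=max(np.where(m[100+int(0):120].any(0))[0]);print('right end',r,(cast(cam,[[r,low[-1]]],0)[0,:2]-[x0,y0])@d)
# back edge at z=.005
top=np.array([np.where(m[:,x])[0].min() for x in cols]);Q=cast(cam,np.c_[cols,top],.005)[:,:2];print('back dist',np.median((Q-[x0,y0])@nrm))
E
python3 fe.py
```

```text
[    0    27   341   117 25499]
dir [ 0.8974 -0.4411] -26.176449 p0 0.47498822 -0.31452823 rms 0.0009028179340045686
mark col 26 140 -17.37200622558595 s= 0.14441028155778626
mark col 69 134 -72.13599548339843 s= 0.0813978572879459
mark col 153 128 -114.9239990234375 s= -0.0025969058700936946
mark col 272 125 -105.86800537109374 s= -0.08609515535946798
right end 340 -0.12829977453096192
back dist -0.05054779689520648
```

The mark spacing comes out at 84 mm instead of 75, a ratio of 1.115. That is exactly the scale error if the edge I used lies at z=20 mm, i.e. the front top edge rather than the foot. I'll recast at that height.

```bash
sed -i 's/P=cast(cam,px,0)/P=cast(cam,px,.02)/; s/low\[-1\]\]\],0)/low[-1]]],.02)/' fe.py; python3 fe.py
```

```text
[    0    27   341   117 25499]
dir [ 0.8974 -0.4411] -26.17647 p0 0.46408996 -0.31004477 rms 0.0008091609629763451
mark col 26 140 -17.37200622558595 s= 0.12942795031070925
mark col 69 134 -72.13599548339843 s= 0.07295296597480236
mark col 153 128 -114.9239990234375 s= -0.002327473088177076
mark col 272 125 -105.86800537109374 s= -0.0771629107933706
right end 340 -0.11498886725102296
back dist -0.049763791838246564
```

The fence now checks out: 75 mm mark spacing, 37.8 mm from the last mark to the end, and 50 mm leg width. Next, V-block poses.

```bash
cat > vb.py <<'E'
from h import *
im,cam=snap('top','top2')
old=cv2.imread('pics/top0.png')[:,:,::-1].copy()
S=2000
def rects(im,boxes):
    for n,(x,y) in boxes.items():
        h=.06;O=ortho(im,cam,x-h,x+h,y-h,y+h,.04,S)
        g=cv2.GaussianBlur(cv2.cvtColor(O,cv2.COLOR_RGB2GRAY),(0,0),2);hs=cv2.cvtColor(O,cv2.COLOR_RGB2HSV)
        m=((g<88)&(hs[...,1]<90)).astype(np.uint8);m=cv2.morphologyEx(m,cv2.MORPH_OPEN,np.ones((25,25)))
        k,l,st,ce=cv2.connectedComponentsWithStats(m)
        if k<2:print(n,'none');continue
        i=1+np.argmin(np.linalg.norm(ce[1:]-h*S,axis=1)-.001*st[1:,4]);cn,_=cv2.findContours((l==i).astype(np.uint8),0,1)
        (cx,cy),(w,hh),a=cv2.minAreaRect(cn[0]);bp=cv2.boxPoints(((cx,cy),(w,hh),a))
        W=np.c_[x+h-bp[:,1]/S,y+h-bp[:,0]/S];e=np.diff(np.r_[W,W[:1]],axis=0);L=np.linalg.norm(e,axis=1);s=L.argmin()
        ang=np.degrees(np.arctan2(e[s,1],e[s,0]))%180
        print(n,W.mean(0),'size mm',np.round(sorted(L[:2])*np.array([1e3]),1),'x-axis angle',round(ang,1))
B=dict(A=(.6408,-.268),B=(.5517,-.2405),C=(.4916,-.2202),D=(.4339,-.0658))
if __name__=='__main__':
    print('old');rects(old,B);print('new');rects(im,B)
E
python3 vb.py
```

```text
old
A [ 0.6383 -0.2707] size mm [32.5 36. ] x-axis angle 90.0
B [ 0.5483 -0.2393] size mm [31.1 35.8] x-axis angle 36.9
C [ 0.4885 -0.2229] size mm [31.9 35.3] x-axis angle 38.7
D [ 0.4352 -0.0654] size mm [35.8 36.9] x-axis angle 73.1
new
A none
B none
C none
D [ 0.4354 -0.0652] size mm [32.3 34.9] x-axis angle 74.6
```

```bash
sed -i "s/m=((g<88)&(hs\[...,1\]<90)).astype(np.uint8);m=cv2.morphologyEx(m,cv2.MORPH_OPEN,np.ones((25,25)))/t,m=cv2.threshold(g,0,1,cv2.THRESH_BINARY_INV+cv2.THRESH_OTSU);m=cv2.morphologyEx(m,cv2.MORPH_CLOSE,np.ones((9,9)));m=cv2.morphologyEx(m,cv2.MORPH_OPEN,np.ones((31,31)))/; s/round(ang,1))/round(ang,1),'thr',t)/" vb.py; python3 vb.py
python3 - <<'E'
import cv2,numpy as np
a=cv2.imread('pics/top2.png');cv2.imwrite('pics/c2.png',cv2.resize(a[100:360,160:480],None,fx=2,fy=2))
E
```

```text
old
A [ 0.6402 -0.2663] size mm [44.1 62.5] x-axis angle 175.2 thr 129.0
B [ 0.5496 -0.2375] size mm [45.8 60. ] x-axis angle 128.7 thr 131.0
C [ 0.4905 -0.2205] size mm [43.6 61.7] x-axis angle 128.1 thr 128.0
D [ 0.4342 -0.0653] size mm [43. 61.] x-axis angle 160.3 thr 122.0
new
A [ 0.6402 -0.2664] size mm [44.2 62.5] x-axis angle 175.4 thr 142.0
B [ 0.5496 -0.2375] size mm [45.8 60. ] x-axis angle 128.7 thr 143.0
C [ 0.4905 -0.2204] size mm [43.9 61.6] x-axis angle 128.5 thr 141.0
D [ 0.4342 -0.0653] size mm [42.8 60.8] x-axis angle 160.5 thr 133.0
```

View pics/c2.png

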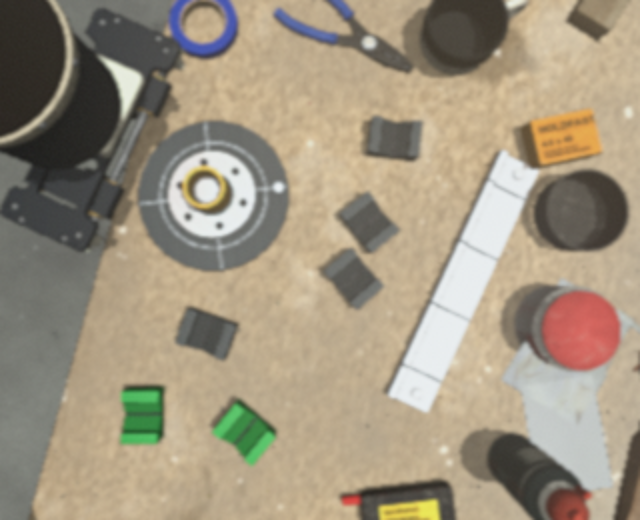

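The crop shows the sleeve on the flange at (205,188) and the four dark blocks at (393,138), (367,222), (352,278) and (207,332). The sizes fit, at 44×61 mm with a little shadow. I'll take A to the far mark first.

Call:
apply_moves([
  {"travel": [39.6,-22.1,0],"roll": 0,"jaw": 62},
  {"travel": [39.6,-22.1,0],"roll": 0,"jaw": 62},
  {"travel": [39.6,-22.1,0],"roll": 0,"jaw": 62},
  {"travel": [39.6,-22.1,0],"roll": 0,"jaw": 62},
  {"travel": [39.6,-22.1,0],"roll": 0,"jaw": 62},
  {"travel": [39.6,-22.1,0],"roll": 0,"jaw": 62},
  {"travel": [0,0,0],"roll": -6.6,"jaw": 62},
  {"travel": [0,0,0],"roll": -6.6,"jaw": 62},
  {"travel": [0,0,0],"roll": -6.6,"jaw": 62},
  {"travel": [0,0,0],"roll": 0,"jaw": 62},
])

```text
clock: 21.0
tool_pos: [0.6374, -0.2675, 0.1605]
orientation: [180.0, -0.0, -94.7]
force: [-0.1, -1.0, -0.0]
opening: 0.0616
gripper_force: 0.0
```

Call:
apply_moves([
  {"travel": [0,0,40],"roll": 0,"jaw": 62},
  {"travel": [0,0,20],"roll": 0,"jaw": 62},
  {"travel": [0,0,0],"roll": 0,"jaw": 62},
  {"travel": [0,0,0],"roll": 0,"jaw": 62},
])

```text
clock: 21.4
tool_pos: [0.6381, -0.2669, 0.101]
orientation: [180.0, -0.0, -94.8]
force: [0.1, -0.6, 1.5]
opening: 0.0621
gripper_force: 0.0
```

```bash
cat > go.py <<'E'
from h import *
import sys
# target x y z yaw -> remaining tool-frame shift and roll
o=ctrl.get_obs();T=pose();a=[float(v) for v in sys.argv[1:]]
print(round(o['clock'],2),'pos',o['tool_pos'],'rpy',o['orientation'],'open',round(o['opening'],4),'grip',round(o['gripper_force'],1),'F',o['force'])
if a:
    r=-((a[3]-o['orientation'][2]+180)%360-180)
    d=np.array(a[:3])-T[:3,3];R2=Rn.from_euler('xyz',[180,0,a[3]],degrees=True).as_matrix()
    print('roll',round(r,1),'shift before roll',np.round(d@T[:3,:3]*1e3,1),'after roll',np.round(d@R2*1e3,1))
E
python3 go.py .6386 -.2658 .027 -94.7
cat > fp.py <<'E'
import numpy as np
d=np.array([.8974,-.4411]);n=np.array([.4411,.8974]);p=np.array([.4641,-.3100])
for i,s in enumerate((-.0772,-.0022,.0730,.1480)):
    print(i,[np.round(p+s*d+k*n,4) for k in(.028,.034)])
E
python3 fp.py
```

```text
21.4 pos [ 0.6381 -0.2669  0.101 ] rpy [179.9825  -0.0296 -94.8282] open 0.0621 grip 0.0 F [ 0.0733 -0.5501  1.5115]
roll -0.1 shift before roll [-1.2 -0.4 74. ] after roll [-1.2 -0.4 74. ]
0 [array([ 0.4072, -0.2508]), array([ 0.4098, -0.2454])]
1 [array([ 0.4745, -0.2839]), array([ 0.4771, -0.2785])]
2 [array([ 0.542 , -0.3171]), array([ 0.5446, -0.3117])]
3 [array([ 0.6093, -0.3502]), array([ 0.6119, -0.3448])]
```

Call:
apply_moves([
  {"travel": [-1,0,35],"roll": 0,"jaw": 62},
  {"travel": [0,0,30],"roll": 0,"jaw": 62},
  {"travel": [0,0,8],"roll": 0,"jaw": 62},
  {"travel": [0,0,0],"roll": 0,"jaw": 62},
  {"travel": [0,0,0],"roll": 0,"jaw": 36},
  {"travel": [0,0,0],"roll": 0,"jaw": 36},
  {"travel": [0,0,0],"roll": 0,"jaw": 36},
  {"travel": [0,0,0],"roll": 0,"jaw": 36},
])

```text
clock: 22.2
tool_pos: [0.6401, -0.2658, 0.0295]
orientation: [-179.7, -0.0, -94.7]
force: [2.3, 1.1, 5.2]
opening: 0.0395
gripper_force: 30.0
```

```bash
python3 go.py .6119 -.3448 .09 -116.2
```

```text
22.2 pos [ 0.6401 -0.2658  0.0295] rpy [-179.745    -0.0312  -94.697 ] open 0.0395 grip 30.0 F [2.2679 1.1196 5.2165]
roll 21.5 shift before roll [ 81.1  21.4 -60.5] after roll [ 83.4  -9.5 -60.5]
```

Call:
apply_moves([
  {"travel": [0,0,-30],"roll": 0,"jaw": 36},
  {"travel": [0,0,-30],"roll": 0,"jaw": 36},
  {"travel": [0,0,0],"roll": 7.2,"jaw": 36},
  {"travel": [0,0,0],"roll": 7.2,"jaw": 36},
  {"travel": [0,0,0],"roll": 7.1,"jaw": 36},
  {"travel": [40,-5,0],"roll": 0,"jaw": 36},
  {"travel": [38,-4.5,0],"roll": 0,"jaw": 36},
  {"travel": [0,0,0],"roll": 0,"jaw": 36},
  {"travel": [0,0,0],"roll": 0,"jaw": 36},
  {"travel": [0,0,0],"roll": 0,"jaw": 36},
])

```text
clock: 23.2
tool_pos: [0.6118, -0.3393, 0.0871]
orientation: [179.9, 0.0, -116.2]
force: [0.1, 0.7, -2.1]
opening: 0.0397
gripper_force: 30.0
```

```bash
python3 go.py .6093 -.3502 .0305 -116.2
```

```text
23.2 pos [ 0.6118 -0.3393  0.0871] rpy [ 179.9345    0.0056 -116.2421] open 0.0397 grip 30.0 F [ 0.0602  0.7136 -2.1175]
roll -0.0 shift before roll [10.9 -2.7 56.6] after roll [10.9 -2.6 56.6]
```

Call:
apply_moves([
  {"travel": [0,-2.6,25],"roll": 0,"jaw": 36},
  {"travel": [0,0,25],"roll": 0,"jaw": 36},
  {"travel": [0,0,5],"roll": 0,"jaw": 36},
  {"travel": [3,0,0],"roll": 0,"jaw": 36},
  {"travel": [3,0,0],"roll": 0,"jaw": 36},
  {"travel": [2,0,0],"roll": 0,"jaw": 36},
  {"travel": [0,0,0],"roll": 0,"jaw": 36},
  {"travel": [0,0,0],"roll": 0,"jaw": 36},
])

```text
clock: 24.0
tool_pos: [0.6125, -0.3461, 0.0335]
orientation: [-179.9, 0.1, -116.2]
force: [3.1, 9.7, -3.1]
opening: 0.0396
gripper_force: 29.9
```

```bash
python3 go.py .6093 -.3502 .0295 -116.2
```

```text
24.0 pos [ 0.6125 -0.3461  0.0335] rpy [-179.8945    0.1389 -116.1866] open 0.0396 grip 29.9 F [ 3.056   9.688  -3.1403]
roll 0.0 shift before roll [5.1 1.1 4. ] after roll [5.1 1.1 4. ]
```

Contact with the fence shows about 10 N along its normal. I'll lower onto the bench, press lightly, release, rise and look.

Call:
apply_moves([
  {"travel": [0,1,2],"roll": 0,"jaw": 36},
  {"travel": [0,0,2],"roll": 0,"jaw": 36},
  {"travel": [1,0,0],"roll": 0,"jaw": 36},
  {"travel": [0,0,0],"roll": 0,"jaw": 36},
  {"travel": [0,0,0],"roll": 0,"jaw": 52},
  {"travel": [0,0,0],"roll": 0,"jaw": 52},
  {"travel": [0,0,0],"roll": 0,"jaw": 52},
  {"travel": [0,0,-40],"roll": 0,"jaw": 52},
  {"travel": [0,0,-40],"roll": 0,"jaw": 52},
  {"travel": [-40,0,0],"roll": 0,"jaw": 52},
])

```text
clock: 25.0
tool_pos: [0.6291, -0.3173, 0.1156]
orientation: [-179.4, 0.0, -116.4]
force: [1.2, 0.1, 0.7]
opening: 0.0517
gripper_force: 0.0
```

Call:
apply_moves([
  {"travel": [-40,0,0],"roll": 0,"jaw": 52},
  {"travel": [0,0,0],"roll": 0,"jaw": 52},
  {"travel": [0,0,0],"roll": 0,"jaw": 52},
])

```text
clock: 25.3
tool_pos: [0.6453, -0.2762, 0.1089]
orientation: [-180.0, -0.0, -116.1]
force: [-0.2, -0.1, 0.3]
opening: 0.0523
gripper_force: 0.0
```

```bash
python3 go.py
python3 - <<'E'
from h import *
im,cam=snap('wrist','w10')
# fence-frame ortho at z=.04 : columns=fence x, rows=out of face
d=np.array([.8974,-.4411]);n=np.array([.4411,.8974]);p=np.array([.4641,-.3100])
S=2000;outs=[]
for z in(.04,.02):
    s,k=np.meshgrid(np.arange(.06,.24,1/S),np.arange(-.06,.08,1/S))
    P=np.c_[p+s.reshape(-1,1)*d+k.reshape(-1,1)*n,np.full(s.size,z)]
    q=proj(cam,P).astype(np.float32);outs.append(cv2.remap(im,q[:,0].reshape(s.shape),q[:,1].reshape(s.shape),1))
cv2.imwrite('pics/o10.png',np.hstack(outs)[:,:,::-1])
E
```

```text
25.3 pos [ 0.6453 -0.2762  0.1089] rpy [-179.98     -0.0089 -116.1461] open 0.0523 grip 0.0 F [-0.195  -0.0676  0.2626]
```

View pics/o10.png

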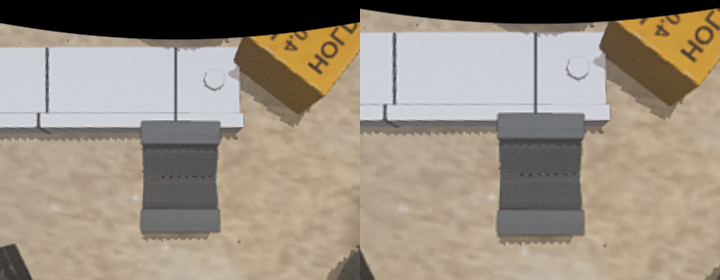

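The rectified views show block A's wall against the fence edge: rows 122 to 232 at z=40 mm, so a gap of 1 mm or less. Its column centre of 180 against the mark at 176 puts it about 2 mm off, and it is square. Next I'll look at B and C from close by.

Call:
apply_moves([
  {"travel": [-28,37.5,-10],"roll": 0,"jaw": 52},
  {"travel": [-28,37.5,-10],"roll": 0,"jaw": 52},
  {"travel": [0,0,0],"roll": 8.4,"jaw": 52},
  {"travel": [0,0,0],"roll": 8.4,"jaw": 52},
  {"travel": [0,0,0],"roll": 8.4,"jaw": 52},
  {"travel": [0,0,0],"roll": 0,"jaw": 52},
  {"travel": [0,0,0],"roll": 0,"jaw": 52},
])

```text
clock: 26.05
tool_pos: [0.6021, -0.1943, 0.1285]
orientation: [-180.0, -0.0, -141.2]
force: [-0.7, -0.1, 0.4]
opening: 0.0523
gripper_force: 0.0
```

```bash
python3 go.py
cat > vw.py <<'E'
# V-block rectangles from the wrist view: dark low-saturation blobs cast at z=.04, checked against 40x56
from h import *
def find(name=None):
    im,cam=snap('wrist',name);hs=cv2.cvtColor(im,cv2.COLOR_RGB2HSV);g=cv2.GaussianBlur(im,(0,0),1)
    rb=g[...,0].astype(int)-g[...,2]
    m=((abs(rb)<14)&(g[...,1]<125)).astype(np.uint8);m[215:]=0
    m=cv2.morphologyEx(m,cv2.MORPH_OPEN,np.ones((5,5)))
    m=cv2.morphologyEx(m,cv2.MORPH_CLOSE,np.ones((5,5)))
    for c in cv2.findContours(m,0,1)[0]:
        if cv2.contourArea(c)<500:continue
        q=(cast(cam,c[:,0],.04)[:,:2]*1e4).astype(np.float32)
        r=cv2.minAreaRect(q);bp=cv2.boxPoints(r)/1e4;e=np.diff(np.r_[bp,bp[:1]],axis=0);L=np.linalg.norm(e,axis=1);s=L[:2].argmin()
        print('px',c[:,0].mean(0).round(),'xy',bp.mean(0),'size',np.round(sorted(L[:2]*1e3),1),'xang',round(np.degrees(np.arctan2(e[s,1],e[s,0]))%180,1))
    return im,cam,m
if __name__=='__main__':
    import sys
    im,cam,m=find(sys.argv[1] if len(sys.argv)>1 else None)
E
python3 vw.py w11
```

```text
26.05 pos [ 0.6021 -0.1943  0.1285] rpy [-179.9992   -0.0122 -141.2429] open 0.0523 grip 0.0 F [-0.6684 -0.0676  0.4092]
px [433. 200.] xy [ 0.5335 -0.1259] size [ 32.5 118.4] xang 37.9
px [623. 195.] xy [0.3624 0.0694] size [ 67.2 116.4] xang 37.0
px [536. 148.] xy [ 0.4382 -0.0738] size [60.6 68.8] xang 159.9
px [600. 135.] xy [ 0.359  -0.0132] size [66.1 78.8] xang 88.1
px [311. 114.] xy [ 0.5495 -0.2414] size [38.8 55.2] xang 128.2
px [379.  69.] xy [ 0.4901 -0.2249] size [42.7 56.4] xang 129.4
px [554.  44.] xy [ 0.3438 -0.1174] size [54.9 62.6] xang 49.3
px [199.  61.] xy [ 0.5652 -0.3249] size [ 62.1 145.4] xang 63.0
px [104.  11.] xy [ 0.5866 -0.4569] size [ 29.1 128.5] xang 23.0
```

B (311,114) and C (379,69) measure 39×55 mm and 43×56 mm, which fits. I'll grasp B 8 mm off-centre, away from C.

```bash
python3 go.py .5558 -.2364 .027 -141.5
```

```text
26.1 pos [ 0.6022 -0.1942  0.1285] rpy [ 179.9953   -0.0144 -141.2542] open 0.0521 grip 0.0 F [-0.1902  0.0258 -0.1649]
roll 0.2 shift before roll [ 62.6  -3.9 101.5] after roll [ 62.6  -4.2 101.5]
```

Call:
apply_moves([
  {"travel": [31,-2,0],"roll": 0.2,"jaw": 51},
  {"travel": [31.5,-2,0],"roll": 0,"jaw": 51},
  {"travel": [0,0,0],"roll": 0,"jaw": 51},
  {"travel": [0,0,40],"roll": 0,"jaw": 51},
  {"travel": [0,0,0],"roll": 0,"jaw": 51},
  {"travel": [0,0,0],"roll": 0,"jaw": 51},
])

```text
clock: 26.7
tool_pos: [0.5556, -0.2355, 0.0883]
orientation: [179.9, -0.1, -141.5]
force: [0.2, -0.1, 0.3]
opening: 0.0511
gripper_force: 0.0
```

```bash
python3 go.py .5558 -.2364 .027 -141.5
```

```text
26.7 pos [ 0.5556 -0.2355  0.0883] rpy [ 179.9202   -0.1137 -141.5409] open 0.0511 grip 0.0 F [ 0.1945 -0.1272  0.3074]
roll -0.0 shift before roll [ 0.3 -0.9 61.3] after roll [ 0.4 -0.8 61.3]
```

Call:
apply_moves([
  {"travel": [0,-0.8,30],"roll": 0,"jaw": 51},
  {"travel": [0,0,25],"roll": 0,"jaw": 51},
  {"travel": [0,0,6],"roll": 0,"jaw": 51},
  {"travel": [0,0,0],"roll": 0,"jaw": 36},
  {"travel": [0,0,0],"roll": 0,"jaw": 36},
  {"travel": [0,0,0],"roll": 0,"jaw": 36},
  {"travel": [0,0,0],"roll": 0,"jaw": 36},
  {"travel": [0,0,-20],"roll": 0,"jaw": 36},
  {"travel": [0,0,-40],"roll": 0,"jaw": 36},
])

```text
clock: 27.6
tool_pos: [0.554, -0.2355, 0.0854]
orientation: [179.7, -0.2, -141.7]
force: [0.3, -0.0, -3.9]
opening: 0.0396
gripper_force: 29.9
```

Call:
apply_moves([
  {"travel": [0,0,0],"roll": -8.4,"jaw": 36},
  {"travel": [0,0,0],"roll": -8.5,"jaw": 36},
  {"travel": [0,0,0],"roll": -8.4,"jaw": 36},
  {"travel": [0,0,0],"roll": 0,"jaw": 36},
  {"travel": [0,0,0],"roll": 0,"jaw": 36},
])

```text
clock: 28.1
tool_pos: [0.5563, -0.236, 0.0876]
orientation: [180.0, 0.0, -116.6]
force: [0.2, 0.1, -4.5]
opening: 0.0396
gripper_force: 29.9
```

```bash
python3 go.py .5508 -.2991 .031 -116.2
```

```text
28.1 pos [ 0.5563 -0.236   0.0876] rpy [ 179.9911    0.0037 -116.5844] open 0.0396 grip 29.9 F [ 0.2059  0.0802 -4.502 ]
roll -0.4 shift before roll [ 58.9 -23.3  56.6] after roll [ 59.1 -22.9  56.6]
```

Call:
apply_moves([
  {"travel": [30,-11.5,0],"roll": -0.4,"jaw": 36},
  {"travel": [29,-11.5,0],"roll": 0,"jaw": 36},
  {"travel": [0,0,0],"roll": 0,"jaw": 36},
  {"travel": [0,0,30],"roll": 0,"jaw": 36},
  {"travel": [0,0,25],"roll": 0,"jaw": 36},
  {"travel": [0,0,0],"roll": 0,"jaw": 36},
  {"travel": [3,0,0],"roll": 0,"jaw": 36},
  {"travel": [3,0,0],"roll": 0,"jaw": 36},
  {"travel": [0,0,0],"roll": 0,"jaw": 36},
])

```text
clock: 29.0
tool_pos: [0.5488, -0.3049, 0.0337]
orientation: [-179.9, 0.0, -116.0]
force: [-0.2, 1.4, -2.9]
opening: 0.0398
gripper_force: 30.0
```

```bash
python3 go.py .5455 -.3099 .028 -116.2
```

```text
29.0 pos [ 0.5488 -0.3049  0.0337] rpy [-179.9299    0.0141 -115.9706] open 0.0398 grip 30.0 F [-0.2025  1.3685 -2.8656]
roll 0.2 shift before roll [6.  0.8 5.7] after roll [6.  0.7 5.7]
```

Call:
apply_moves([
  {"travel": [0,0.7,3],"roll": 0.2,"jaw": 36},
  {"travel": [2,0,0],"roll": 0,"jaw": 36},
  {"travel": [2,0,0],"roll": 0,"jaw": 36},
  {"travel": [1.5,0,0],"roll": 0,"jaw": 36},
  {"travel": [0,0,0],"roll": 0,"jaw": 36},
])

```text
clock: 29.5
tool_pos: [0.546, -0.308, 0.0297]
orientation: [-180.0, 0.1, -116.1]
force: [1.3, 8.2, -1.9]
opening: 0.0397
gripper_force: 30.0
```

```bash
python3 go.py .5455 -.3099 .028 -116.2
```

```text
29.5 pos [ 0.546  -0.308   0.0297] rpy [-179.9823    0.0857 -116.1303] open 0.0397 grip 30.0 F [ 1.2556  8.1515 -1.922 ]
roll 0.1 shift before roll [ 1.9 -0.4  1.7] after roll [ 1.9 -0.4  1.7]
```

Call:
apply_moves([
  {"travel": [0,0,2],"roll": 0,"jaw": 36},
  {"travel": [1,0,0],"roll": 0,"jaw": 36},
  {"travel": [0,0,0],"roll": 0,"jaw": 48},
  {"travel": [0,0,0],"roll": 0,"jaw": 48},
  {"travel": [0,0,0],"roll": 0,"jaw": 48},
  {"travel": [0,0,-45],"roll": 0,"jaw": 48},
  {"travel": [0,0,-45],"roll": 0,"jaw": 50},
  {"travel": [-40,0,0],"roll": 0,"jaw": 50},
  {"travel": [-40,0,0],"roll": 0,"jaw": 50},
])

```text
clock: 30.4
tool_pos: [0.5813, -0.2388, 0.1198]
orientation: [-179.8, 0.1, -116.3]
force: [-0.2, 0.4, -0.8]
opening: 0.0503
gripper_force: 0.0
```

Call:
apply_moves([
  {"travel": [0,0,0],"roll": 8.4,"jaw": 50},
  {"travel": [0,0,0],"roll": 8.5,"jaw": 50},
  {"travel": [0,0,0],"roll": 8.4,"jaw": 50},
  {"travel": [0,0,0],"roll": 0,"jaw": 50},
  {"travel": [0,0,0],"roll": 0,"jaw": 50},
])

```text
clock: 30.9
tool_pos: [0.5803, -0.2385, 0.1176]
orientation: [-180.0, -0.0, -141.2]
force: [0.8, -0.1, 0.6]
opening: 0.0501
gripper_force: 0.0
```

```bash
python3 go.py; python3 vw.py w12
```

```text
30.9 pos [ 0.5803 -0.2385  0.1176] rpy [-179.9897   -0.0019 -141.1891] open 0.0501 grip 0.0 F [ 0.8094 -0.1473  0.5927]
px [552. 192.] xy [ 0.43   -0.0832] size [48.  88.1] xang 37.3
px [611. 176.] xy [ 0.3578 -0.018 ] size [73.5 76. ] xang 88.5
px [182. 147.] xy [ 0.6046 -0.3483] size [54.2 56.3] xang 153.3
px [408. 127.] xy [ 0.4906 -0.2265] size [46.1 54.7] xang 130.3
px [578.  93.] xy [ 0.3444 -0.1216] size [54.1 64.5] xang 46.4
px [264. 103.] xy [ 0.541  -0.3165] size [44.  55.8] xang 154.6
px [112.  29.] xy [ 0.5717 -0.4705] size [ 59.8 135.5] xang 23.6
```

B sits at (0.541,-0.3165), within about 1 mm of its mark. Next is C.

```bash
python3 go.py .4905 -.2255 .027 -141.2
```

```text
30.95 pos [ 0.5803 -0.2385  0.1176] rpy [-179.9938   -0.0039 -141.2091] open 0.05 grip 0.0 F [0.3011 0.5003 1.3147]
roll -0.0 shift before roll [61.8 66.4 90.6] after roll [61.8 66.4 90.6]
```

Call:
apply_moves([
  {"travel": [31,33,0],"roll": 0,"jaw": 58},
  {"travel": [31,33,0],"roll": 0,"jaw": 58},
  {"travel": [0,0,0],"roll": 0,"jaw": 58},
  {"travel": [0,0,30],"roll": 0,"jaw": 58},
  {"travel": [0,0,0],"roll": 0,"jaw": 58},
  {"travel": [0,0,0],"roll": 0,"jaw": 58},
])

```text
clock: 31.55
tool_pos: [0.4905, -0.2255, 0.0876]
orientation: [180.0, -0.1, -141.3]
force: [-0.3, -0.4, 0.5]
opening: 0.0583
gripper_force: 0.0
```

```bash
python3 go.py .4905 -.2255 .027 -141.2
```

```text
31.55 pos [ 0.4905 -0.2255  0.0876] rpy [ 179.953    -0.071  -141.3367] open 0.0583 grip 0.0 F [-0.3371 -0.4346  0.5277]
roll -0.1 shift before roll [-0.1 -0.1 60.6] after roll [-0.  -0.  60.6]
```

Call:
apply_moves([
  {"travel": [0,0,30],"roll": 0,"jaw": 58},
  {"travel": [0,0,25],"roll": 0,"jaw": 58},
  {"travel": [0,0,5.5],"roll": 0,"jaw": 58},
  {"travel": [0,0,0],"roll": 0,"jaw": 36},
  {"travel": [0,0,0],"roll": 0,"jaw": 36},
  {"travel": [0,0,0],"roll": 0,"jaw": 36},
  {"travel": [0,0,0],"roll": 0,"jaw": 36},
  {"travel": [0,0,-20],"roll": 0,"jaw": 36},
  {"travel": [0,0,-40],"roll": 0,"jaw": 36},
])

```text
clock: 32.45
tool_pos: [0.4884, -0.2249, 0.0853]
orientation: [179.7, -0.2, -141.5]
force: [1.2, 0.4, -3.2]
opening: 0.0399
gripper_force: 30.0
```

Call:
apply_moves([
  {"travel": [0,0,0],"roll": -8.4,"jaw": 36},
  {"travel": [0,0,0],"roll": -8.4,"jaw": 36},
  {"travel": [0,0,0],"roll": -8.3,"jaw": 36},
  {"travel": [0,0,0],"roll": 0,"jaw": 36},
  {"travel": [0,0,0],"roll": 0,"jaw": 36},
])

```text
clock: 32.95
tool_pos: [0.4906, -0.2253, 0.0872]
orientation: [-180.0, 0.0, -116.6]
force: [0.0, -0.0, -4.1]
opening: 0.0395
gripper_force: 30.0
```

```bash
python3 go.py .4797 -.2731 .031 -116.2
```

```text
32.95 pos [ 0.4906 -0.2253  0.0872] rpy [-179.9941    0.0049 -116.578 ] open 0.0395 grip 30.0 F [ 0.0212 -0.0302 -4.1365]
roll -0.4 shift before roll [ 47.7 -11.7  56.2] after roll [ 47.7 -11.3  56.2]
```

Call:
apply_moves([
  {"travel": [24,-6,0],"roll": -0.4,"jaw": 36},
  {"travel": [23.5,-5.5,0],"roll": 0,"jaw": 36},
  {"travel": [0,0,0],"roll": 0,"jaw": 36},
  {"travel": [0,0,30],"roll": 0,"jaw": 36},
  {"travel": [0,0,27],"roll": 0,"jaw": 36},
  {"travel": [0,0,0],"roll": 0,"jaw": 36},
  {"travel": [3,0,0],"roll": 0,"jaw": 36},
  {"travel": [3,0,0],"roll": 0,"jaw": 36},
  {"travel": [0,0,0],"roll": 0,"jaw": 36},
])

```text
clock: 33.85
tool_pos: [0.4776, -0.2787, 0.0309]
orientation: [-180.0, 0.0, -116.0]
force: [-0.5, -0.3, -3.7]
opening: 0.0395
gripper_force: 30.0
```

```bash
python3 go.py .4745 -.2839 .028 -116.2
```

```text
33.85 pos [ 0.4776 -0.2787  0.0309] rpy [-179.9503    0.0142 -115.9796] open 0.0395 grip 30.0 F [-0.5376 -0.2731 -3.6676]
roll 0.2 shift before roll [6.1 0.5 2.9] after roll [6.1 0.4 2.9]
```

Call:
apply_moves([
  {"travel": [2,0.4,0],"roll": 0.2,"jaw": 36},
  {"travel": [2,0,0],"roll": 0,"jaw": 36},
  {"travel": [1.5,0,0],"roll": 0,"jaw": 36},
  {"travel": [0,0,0],"roll": 0,"jaw": 36},
])

```text
clock: 34.25
tool_pos: [0.4752, -0.2822, 0.0305]
orientation: [-180.0, 0.1, -116.2]
force: [1.4, 8.2, 0.3]
opening: 0.0399
gripper_force: 30.0
```

```bash
python3 go.py .4745 -.2839 .028 -116.2
```

```text
34.25 pos [ 0.4752 -0.2822  0.0305] rpy [-179.9553    0.0881 -116.1556] open 0.0399 grip 30.0 F [1.3833 8.17   0.2583]
roll 0.0 shift before roll [ 1.9 -0.1  2.5] after roll [ 1.8 -0.1  2.5]
```

Call:
apply_moves([
  {"travel": [0,0,2.5],"roll": 0,"jaw": 36},
  {"travel": [1,0,0],"roll": 0,"jaw": 36},
  {"travel": [0,0,0],"roll": 0,"jaw": 48},
  {"travel": [0,0,0],"roll": 0,"jaw": 48},
  {"travel": [0,0,0],"roll": 0,"jaw": 48},
  {"travel": [0,0,-45],"roll": 0,"jaw": 48},
  {"travel": [0,0,-45],"roll": 0,"jaw": 58},
])

```text
clock: 34.95
tool_pos: [0.473, -0.2841, 0.1175]
orientation: [179.8, -0.1, -116.1]
force: [0.7, -0.4, 0.9]
opening: 0.0517
gripper_force: 0.0
```

Call:
apply_moves([
  {"travel": [-40.5,23.4,0],"roll": 0,"jaw": 58},
  {"travel": [-40.5,23.4,0],"roll": 0,"jaw": 58},
  {"travel": [-40.5,23.4,0],"roll": 0,"jaw": 58},
  {"travel": [-40.5,23.4,0],"roll": 0,"jaw": 58},
  {"travel": [-40.5,23.4,0],"roll": 0,"jaw": 58},
  {"travel": [-40.5,23.4,0],"roll": 0,"jaw": 58},
  {"travel": [0,0,0],"roll": -6.6,"jaw": 58},
  {"travel": [0,0,0],"roll": 0,"jaw": 58},
  {"travel": [0,0,0],"roll": 0,"jaw": 58},
])

```text
clock: 35.85
tool_pos: [0.4551, -0.0044, 0.1176]
orientation: [-180.0, -0.0, -109.7]
force: [-0.3, -0.9, -1.3]
opening: 0.0577
gripper_force: 0.0
```

```bash
python3 go.py; python3 vw.py w13
```

```text
35.85 pos [ 0.4551 -0.0044  0.1176] rpy [-179.997    -0.0039 -109.6769] open 0.0577 grip 0.0 F [-0.3356 -0.8628 -1.2801]
px [444. 170.] xy [0.3532 0.0016] size [47.3 56. ] xang 89.7
px [168. 146.] xy [ 0.5459 -0.0924] size [ 88.7 148.3] xang 53.3
px [321. 124.] xy [ 0.4303 -0.0638] size [39.  55.2] xang 159.9
px [627.  91.] xy [ 0.1076 -0.0307] size [ 87.3 133.1] xang 158.8
px [424.  39.] xy [ 0.3357 -0.1002] size [41.5 56.1] xang 136.8
px [ 6. 28.] xy [ 0.6951 -0.3103] size [35.2 78.7] xang 173.0
```

D is at (321,124), measuring 39×55 mm, and isn't green. I'll grasp it.

```bash
python3 go.py .4303 -.0638 .027 -110.1
```

```text
35.9 pos [ 0.4551 -0.0048  0.1175] rpy [ 179.9921   -0.0111 -109.7269] open 0.0577 grip 0.0 F [ 0.7099  0.4088 -0.4093]
roll 0.4 shift before roll [63.9  3.4 90.5] after roll [64.   3.  90.5]
```

Call:
apply_moves([
  {"travel": [32,1.7,0],"roll": 0.4,"jaw": 58},
  {"travel": [32,1.5,0],"roll": 0,"jaw": 58},
  {"travel": [0,0,0],"roll": 0,"jaw": 58},
  {"travel": [0,0,40],"roll": 0,"jaw": 58},
  {"travel": [0,0,35],"roll": 0,"jaw": 58},
  {"travel": [0,0,15],"roll": 0,"jaw": 58},
  {"travel": [0,0,0],"roll": 0,"jaw": 36},
  {"travel": [0,0,0],"roll": 0,"jaw": 36},
  {"travel": [0,0,0],"roll": 0,"jaw": 36},
  {"travel": [0,0,0],"roll": 0,"jaw": 36},
])

```text
clock: 36.9
tool_pos: [0.431, -0.0632, 0.0284]
orientation: [-179.9, 0.1, -110.0]
force: [1.0, -1.8, -1.8]
opening: 0.0398
gripper_force: 30.0
```

Call:
apply_moves([
  {"travel": [0,0,-20],"roll": 0,"jaw": 36},
  {"travel": [0,0,-40],"roll": 0,"jaw": 36},
  {"travel": [0,0,0],"roll": 6.1,"jaw": 36},
  {"travel": [0,0,0],"roll": 0,"jaw": 36},
  {"travel": [0,0,0],"roll": 0,"jaw": 36},
])

```text
clock: 37.4
tool_pos: [0.4301, -0.0632, 0.0876]
orientation: [180.0, 0.0, -115.9]
force: [0.2, 0.7, -4.1]
opening: 0.0398
gripper_force: 30.0
```

```bash
python3 go.py .4124 -.24 .031 -116.2
```

```text
37.4 pos [ 0.4301 -0.0632  0.0876] rpy [ 179.9924    0.0172 -115.8958] open 0.0398 grip 30.0 F [ 0.1797  0.6536 -4.1361]
roll 0.3 shift before roll [166.8 -61.3  56.5] after roll [166.4 -62.2  56.6]
```

Call:
apply_moves([
  {"travel": [41.5,-15.5,0],"roll": 0.3,"jaw": 36},
  {"travel": [41.5,-15.5,0],"roll": 0,"jaw": 36},
  {"travel": [41.5,-15.5,0],"roll": 0,"jaw": 36},
  {"travel": [41.5,-15.5,0],"roll": 0,"jaw": 36},
  {"travel": [0,0,0],"roll": 0,"jaw": 36},
  {"travel": [0,0,0],"roll": 0,"jaw": 36},
])

```text
clock: 38.0
tool_pos: [0.4115, -0.2404, 0.0864]
orientation: [179.9, -0.0, -116.4]
force: [-0.3, -0.7, -3.4]
opening: 0.0396
gripper_force: 30.0
```

```bash
python3 go.py .4124 -.24 .031 -116.2
```

```text
38.0 pos [ 0.4115 -0.2404  0.0864] rpy [ 179.8576   -0.0367 -116.4173] open 0.0396 grip 30.0 F [-0.2885 -0.7367 -3.4465]
roll -0.2 shift before roll [-0.8 -0.8 55.4] after roll [-0.8 -0.7 55.4]
```

Call:
apply_moves([
  {"travel": [0,-0.7,30],"roll": -0.2,"jaw": 36},
  {"travel": [0,0,26],"roll": 0,"jaw": 36},
  {"travel": [0,0,0],"roll": 0,"jaw": 36},
  {"travel": [3,0,0],"roll": 0,"jaw": 36},
  {"travel": [3,0,0],"roll": 0,"jaw": 36},
  {"travel": [2,0,0],"roll": 0,"jaw": 36},
  {"travel": [2,0,0],"roll": 0,"jaw": 36},
  {"travel": [0,0,0],"roll": 0,"jaw": 36},
])

```text
clock: 38.8
tool_pos: [0.409, -0.249, 0.0321]
orientation: [-180.0, 0.0, -116.1]
force: [-0.4, 0.0, -2.9]
opening: 0.0401
gripper_force: 30.0
```

```bash
python3 go.py .4072 -.2508 .028 -116.2
```

```text
38.8 pos [ 0.409  -0.249   0.0321] rpy [-179.9528    0.0157 -116.1436] open 0.0401 grip 30.0 F [-0.3643  0.0242 -2.9165]
roll 0.1 shift before roll [2.4 0.9 4.1] after roll [2.4 0.9 4.1]
```

Call:
apply_moves([
  {"travel": [1,0.9,2],"roll": 0,"jaw": 36},
  {"travel": [1.5,0,0],"roll": 0,"jaw": 36},
  {"travel": [1.5,0,0],"roll": 0,"jaw": 36},
  {"travel": [0,0,0],"roll": 0,"jaw": 36},
])

```text
clock: 39.2
tool_pos: [0.4069, -0.2505, 0.0295]
orientation: [-180.0, 0.1, -116.2]
force: [2.9, 16.6, -0.7]
opening: 0.0396
gripper_force: 30.0
```

```bash
python3 go.py .4072 -.2508 .028 -116.2
```

```text
39.2 pos [ 0.4069 -0.2505  0.0295] rpy [-179.9889    0.1215 -116.1678] open 0.0396 grip 30.0 F [ 2.8553 16.6472 -0.695 ]
roll 0.0 shift before roll [ 0.2 -0.4  1.5] after roll [ 0.2 -0.4  1.5]
```

Call:
apply_moves([
  {"travel": [0,0,1.5],"roll": 0,"jaw": 36},
  {"travel": [0,0,0],"roll": 0,"jaw": 36},
  {"travel": [0,0,0],"roll": 0,"jaw": 48},
  {"travel": [0,0,0],"roll": 0,"jaw": 48},
  {"travel": [0,0,0],"roll": 0,"jaw": 48},
  {"travel": [0,0,-45],"roll": 0,"jaw": 48},
  {"travel": [0,0,-45],"roll": 0,"jaw": 58},
  {"travel": [0,0,-40],"roll": 0,"jaw": 58},
])

```text
clock: 40.0
tool_pos: [0.4062, -0.2523, 0.16]
orientation: [-180.0, -0.0, -116.1]
force: [1.1, -0.8, -0.3]
opening: 0.0566
gripper_force: 0.0
```

Call:
apply_moves([
  {"travel": [-27.3,-37.4,0],"roll": 0,"jaw": 58},
  {"travel": [-27.3,-37.4,0],"roll": 0,"jaw": 58},
  {"travel": [-27.3,-37.4,0],"roll": 0,"jaw": 58},
  {"travel": [0,0,0],"roll": 0,"jaw": 58},
  {"travel": [0,0,0],"roll": 0,"jaw": 58},
])

```text
clock: 40.5
tool_pos: [0.5435, -0.2277, 0.1571]
orientation: [179.9, -0.0, -116.1]
force: [0.1, 0.6, 0.4]
opening: 0.0579
gripper_force: 0.0
```

```bash
cat > chk.py <<'E'
from h import *
im,cam=snap('wrist','w14')
d=np.array([.8974,-.4411]);n=np.array([.4411,.8974]);p=np.array([.4641,-.3100]);S=2000;outs=[]
for z in(.04,.02):
    s,k=np.meshgrid(np.arange(-.125,.2,1/S),np.arange(-.06,.075,1/S))
    P=np.c_[p+s.reshape(-1,1)*d+k.reshape(-1,1)*n,np.full(s.size,z)]
    q=proj(cam,P).astype(np.float32);outs.append(cv2.remap(im,q[:,0].reshape(s.shape),q[:,1].reshape(s.shape),1))
O=np.vstack(outs);cv2.imwrite('pics/o14.png',O[:,:,::-1]);print(O.shape)
E
python3 go.py; python3 chk.py; python3 vw.py
```

```text
40.5 pos [ 0.5435 -0.2277  0.1571] rpy [ 179.915    -0.0326 -116.1076] open 0.0579 grip 0.0 F [0.0865 0.586  0.3672]
(540, 650, 3)
px [533. 199.] xy [ 0.3358 -0.1284] size [37.9 62.6] xang 62.5
px [ 74. 186.] xy [ 0.7879 -0.3636] size [ 63.7 197.3] xang 65.3
px [632. 121.] xy [ 0.1394 -0.1437] size [55.  79.5] xang 160.4
px [437. 108.] xy [ 0.4133 -0.2533] size [51.2 55.3] xang 154.2
px [190. 108.] xy [ 0.6053 -0.3481] size [51.6 54.7] xang 153.4
px [357. 104.] xy [ 0.4765 -0.2845] size [41.2 55.1] xang 154.0
px [271. 104.] xy [ 0.5415 -0.3164] size [42.1 55. ] xang 153.8
px [599.  28.] xy [ 0.1518 -0.2682] size [62.9 63.2] xang 80.2
px [541.  39.] xy [ 0.258  -0.2795] size [68.8 93.3] xang 6.3
px [189.   8.] xy [ 0.5694 -0.4299] size [22.  70.3] xang 53.9
px [19. 18.] xy [ 0.7748 -0.587 ] size [ 64.6 134.5] xang 44.3
```

View pics/o14.png

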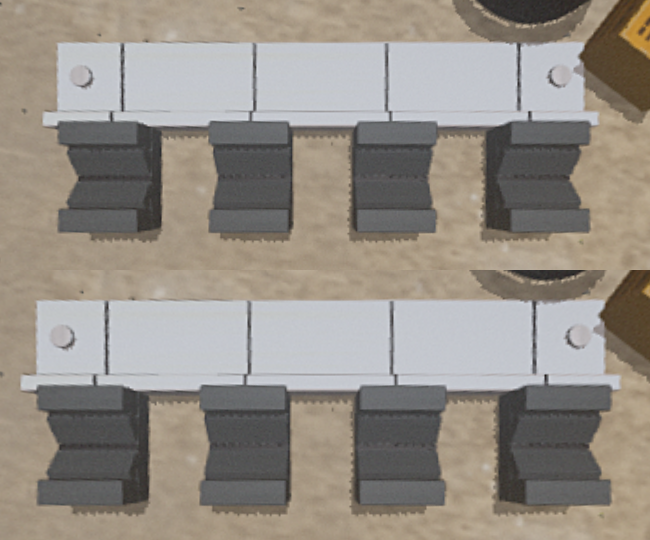

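Upper panel (tops at z=40 mm): the block centres are at columns 98, 249, 397 and 550, and all rows run 122 to 232. The marks at z=20 mm are at columns 95, 245, 396 and 546. So all four blocks are within about 2 mm of their marks, square, and against the face. Last check: the flange and sleeve.

Call:
apply_moves([
  {"travel": [-40,5.8,-10],"roll": 0,"jaw": 58},
  {"travel": [-40,5.8,0],"roll": 0,"jaw": 58},
  {"travel": [-40,5.8,0],"roll": 0,"jaw": 58},
  {"travel": [-40,5.8,0],"roll": 0,"jaw": 58},
  {"travel": [-40,5.8,0],"roll": 0,"jaw": 58},
  {"travel": [-35,6,0],"roll": 0,"jaw": 58},
  {"travel": [0,0,0],"roll": 0,"jaw": 58},
  {"travel": [0,0,0],"roll": 0,"jaw": 58},
])

```text
clock: 41.4
tool_pos: [0.6146, -0.0013, 0.1683]
orientation: [180.0, -0.0, -116.1]
force: [-0.6, -0.5, 0.8]
opening: 0.058
gripper_force: 0.0
```

```bash
python3 fl.py .5826 -.0688 w15
python3 - <<'E'
from h import *
im,cam=snap('wrist')
print('sleeve',circ(im,cam,(.583,-.069),.022,.094,band=.006,sign=0,free=True))
from vb import rects
t,ct=snap('top')
print('top flange',circ(t,ct,(.584,-.0695),.048,.024,sign=1,free=True,band=.008))
print('blocks');rects(t,dict(A=(.611,-.350),B=(.543,-.317),C=(.476,-.284),D=(.409,-.251)))
E
```

```text
41.4 [ 0.6146 -0.0013  0.1683] [ 179.9941   -0.0024 -116.0657] 0.057977441273121176 [-0.5791 -0.5341  0.7672]
flange [ 0.5824 -0.0687] 0.0005053094832917805 240
plate (array([ 0.5827, -0.0688,  0.0845]), np.float64(4.37553401513302e-05), np.int64(232))
plate-frame x,y using C: 0.00035676000123612494 -0.00019069440829453592  using plate: 8.186177320592979e-05 0.00022847260815801523
F in tool [ 74.   -0.7 148.3]
sleeve (array([ 0.583 , -0.0689,  0.0176]), np.float64(0.00014356967952093222), np.int64(215))
top flange (array([ 0.5841, -0.0693,  0.0478]), np.float64(0.000261717684025619), np.int64(240))
blocks
A [ 0.6108 -0.3438] size mm [50.9 66. ] x-axis angle 156.6 thr 152.0
B [ 0.5436 -0.3105] size mm [48.  65.8] x-axis angle 156.6 thr 152.0
C [ 0.4792 -0.2784] size mm [45.  65.9] x-axis angle 155.7 thr 152.0
D [ 0.413  -0.2465] size mm [43.  65.4] x-axis angle 156.4 thr 147.0
```

Everything is in place and still, so I'll hand in.

```bash
python3 -c "
from plant import ctrl
print(ctrl.close_job())"
```

```text
the job is handed in; nothing more can be done
None
```

I handed the job in at about 41 s with nothing left undone; the hand-in call gave back no verdict. By my last measurements the flange is centred within 0.5 mm with the sleeve home on its spigot, and all four dark V-blocks stand square against the fence within about 2 mm of their marks.

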